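Seat the setter's taper holder and rock it in its cup

ROBOT

A 6-joint arm with a two-finger parallel gripper is mounted at the origin on the work surface. World frame = base frame: x ahead of the robot, y to its left, z up, the work surface at z = 0. Lengths are in mm, angles in degrees, forces in N, time in s.
With the tool pointing down it reaches from about 300 to 850 mm from the base axis. Payload 4.2 kg.
Tool frame: the origin (TCP) lies midway between the tips of the shut fingers; the grasp point (between the pads) lies 19 mm behind it (env.tcp_to_grasp is the distance from the TCP to the grasp point, in mm); z points along the fingers, x is the direction in which the jaws open and shut, and the axes are right-handed (so a half turn about z gives the same grasp; the last joint's range is limited). The gripper opens to 91 mm and grips with 3 to 60 N. Pads are 32 mm wide; open, the fingers measure 118 mm over their backs; the gripper's body (76 mm by 178 mm) begins 60 mm behind the grasp point.
Start: joints at [64.4, 18.312, 89.639, -0, 72.044, -1.146], TCP at [238.031, 523.435, 213.976] pointing down, gripper open.
Joint ranges: [-177.97, 177.97], [-48.28, 115.42], [12.27, 149.76], [-77.06, 257.06], [2.81, 150.46], [-146.56, 146.56]. Speed limits (degrees/s): [147.25, 147.25, 180, 180, 180, 180].

INTERFACE

Orientations are given as [roll, pitch, yaw] about the fixed x, y, z axes, in that order (R = Rz(yaw) Ry(pitch) Rx(roll)).
In Python, from workcell import env gives the robot as it stands.
- The arm moves only by the tool drive_tool, never from a script. Its argument "motion" is a list of rows, each a list of 2 entries, a list of its own where there are three numbers: the shift along the world's x, y, z in m, then the turn, a rotation vector about the world's x, y, z in rad. In form: [[[dx, dy, dz], [wx, wy, wz]], ...]. A call has exactly 10 rows; each row shifts and turns the commanded pose from where the row before left it; what a row does not reach is not made up. A row lasts 1/12 s, in which the tool goes at most 41.7 mm and 7.16 degrees, less where a joint would pass 70% of its speed; a pose out of reach is approached as far as the arm can. A call is refused whole if a number of a shift passes 0.0417 or a number of a turn 0.125, either way. A call with a gripper value outside its range is refused whole. "claw" is the opening, from 0 (shut) to 1 (fully open), set as the call begins (left out, the last holds). The fingers move at their own pace and stop on an object; "force" is the grip in N (left out, the last holds). Time passes only in rows, so rows that do not move let the fingers close, or fill a call up. It gives the time, the measured TCP pose, the force and the opening at its end, in the units of the state.
- env.state(): the state, without advancing time (a new reading comes with each control period).
- env.grab_frame(name): name is "scene" or "top" or "wrist"; returns the picture (384x512x3 uint8, red, green, blue); there is no depth.
- env.camera_params(name): a dict with "fov_y" (degrees; the focal length in pixels is half the picture's height over the tangent of half this angle, whatever the lens; pixels are square), "cx", "cy" (the principal point, pixels), "k1" (the pictures are not rectified: a ray, as slopes to the right and down, at radius r is drawn at 1 + k1 r^2 times it, then the intrinsics apply), "pose" (4x4, takes a point from camera to world coordinates). Camera axes: x right, y down, z forward; pixel columns grow to the right and rows downward; lengths in mm; the calibration is good to about 2 mm. A picture is of the moment at which its call begins: read the wrist's pose just before it. camera_params takes no time and is no camera call; for the wrist camera it gives the pose at the moment of the call.
- env.job_done(): hands the job in, once; it reports no verdict.
The state is a dict: "time_s": time; "qpos": joint angles; "qvel": joint speeds; "effort": joint torques, N m; "ee_pos": TCP position; "ee_rot": TCP orientation; "force": force on the tool from outside, world axes, zero at the start; "torque": the same for the moment, N m; "gripper_width": finger opening in mm.
Only numpy, scipy, OpenCV 4.12 (cv2) and the standard library are available. Lean on these libraries where they do the work, as an engineer would, in place of code of your own. Each camera call takes 0.05 s, during which the arm holds its last target.

TASK

Take the blue-handled work holder from the wooden rack, set its steel taper in the cup of the turning stand and press it home, firmly but gently. Keeping it pressed, check that it rocks free: turn it anticlockwise (seen from above) until the head's red pointer is past the yellow mark on that side, then clockwise past the other yellow mark, then back to the white middle mark. Leave the holder upright and fully home and everything else where it is, and never touch the stand with the gripper.

Things in the scene. Friction and masses are not known exactly. Their poses are not given: they have to be found in the camera images.
- holder_grip (a point): blue work holder: centre of its square handle, 30 x 30 x 52 mm tall (x, y square to the flats, z up; grip two opposite flats). Below it a flange 46 mm wide, underside 32 mm below this point, then a steel taper 35 mm wide, 20 degrees a side, narrowing to a 14 mm tip 66 mm below this point. 0.2 to 0.3 kg. Hangs by its flange in one of 3 pockets, 75 mm apart, of a 45 mm tall rack; lift 50 mm to clear
- socket (a point): point on the turning stand's upright axis, level with the top of its brass head (60 mm over the table). A steel cup with a matching taper bore (mouth 30 mm wide, 26 mm deep) stands on the head here. How far it stands out differs and is not measured: its mouth is 26 to 44 mm above this point, so the seated handle's centre ends 70 to 89 mm above it; find the seat by feel
- stand: turning stand, fixed: dark round base 128 mm across, brass head 80 mm across on top; origin under its centre, x towards the white mark on the base, z up. Yellow marks lie 0.35 rad either side of the white one. The seat gives hardly at all. A downward push of 8 to 15 N is right; keep below 17 N, as a harder push while turning bruises the seat
- head (a joint): angle of the brass head with its red pointer, rad: 0 = pointer at the white mark, positive = anticlockwise from above, +0.35 and -0.35 = the yellow marks, stops at +-1.2. The bearing drags with 0.13 N m; only the taper's friction drives it, so the taper slips in the cup unless it is pressed with about 8 N or more. The head stays where it is left
- holder_slim_grip (a point): handle centre of the bare-wood holder in the rack, same size; not to be moved
- holder_wide_grip (a point): handle centre of the red-handled holder in the rack, same size; not to be moved
- hammer: hammer lying on the table, bystander
- graver: red-handled hand tool lying on the table, bystander
- polish: small jar with black cap, 48 mm across, 55 mm tall, bystander
- dish: white dish, 90 mm across, 30 mm tall, bystander
- shank_ring: brass finger ring, 25 mm across, lying on the table, bystander
- compound_bar: green polishing bar, 90 x 35 x 28 mm, bystander

How it is judged:
By the outcome, as a careful person would: the job done as asked, in the order asked, and still so for the second after the job is handed in, with the robot touching nothing.
It also fails if it takes over 56 s, if anything falls off the work surface, if the arm or the gripper's body presses on something with over 40 N, if the wrist force passes 120 N, or if a joint passes its speed limit or range.

## Working session

There is one attempt and no reset: what is moved stays moved. The work goes in short steps, Python scripts to look and compute and a tool call to move; the robot and the scene stay as the last step left them, time stands still between calls to the robot, and variables do not carry over. Pictures are saved under pics/ and viewed, and the job is handed in when it is done.

Besides the shell and the picture viewer there is one more tool, called as name(argument=value, ...) on one line, values as JSON. drive_tool: Moves the arm, as the interface text tells. Its arguments: {"type":"object","properties":{"motion":{"type":"array","items":{"type":"array"}},"claw":{"type":"number"},"force":{"type":"number"}},"required":["motion"]}

```bash
mkdir -p pics
cat > h.py <<'E'
import numpy as np, cv2
from workcell import env
def pars(n):
    p=env.camera_params(n); return p
def cam(n):
    p=pars(n); f=192/np.tan(np.radians(p['fov_y'])/2)
    return p,f,np.array(p['pose'])
def proj(n,P,c=None):
    p,f,T=c or cam(n); P=np.atleast_2d(P).astype(float)
    q=(P-T[:3,3])@T[:3,:3]; s=q[:,:2]/q[:,2:]; r2=(s**2).sum(1,keepdims=True)
    s=s*(1+p['k1']*r2); return s*f+[p['cx'],p['cy']]
def ray(n,uv,c=None):
    p,f,T=c or cam(n); d=(np.array(uv,float)-[p['cx'],p['cy']])/f; s=d.copy()
    for _ in range(30): s=d/(1+p['k1']*(s@s))
    v=T[:3,:3]@np.array([s[0],s[1],1]); return T[:3,3],v/np.linalg.norm(v)
def atz(n,uv,z,c=None):
    o,v=ray(n,uv,c); return o+v*(z-o[2])/v[2]
def snap(n,name,crop=None,k=1):
    im=env.grab_frame(n); np.save('pics/'+name+'.npy',im)
    if crop: a,b,c,d=crop; im=im[b:d,a:c]
    im=cv2.resize(im[:,:,::-1],None,fx=k,fy=k,interpolation=cv2.INTER_CUBIC); cv2.imwrite('pics/'+name+'.png',im)
E
python3 - <<'E'
from h import *
print(env.state())
for n in('scene','top','wrist'): print(n,env.camera_params(n))
for n in('scene','top','wrist'): snap(n,n+'0')
E
```

```text
{'time_s': 0.0, 'qpos': array([ 6.43991249e+01,  1.83493826e+01,  8.97062054e+01, -4.90114416e-04,
        7.20423372e+01, -1.14639894e+00]), 'qvel': array([ 0.01527479,  0.00838045, -0.06727583,  0.02403363,  0.00741131,
        0.00773914]), 'effort': array([-6.97419200e-04, -4.12458873e+01, -2.31970274e+01,  7.26162409e-02,
        4.55393479e-02, -1.43136972e-04]), 'ee_pos': array([237.82344025, 522.96427248, 213.14426867]), 'ee_rot': array([-1.79998507e+02,  9.79149767e-02,  6.55456766e+01]), 'force': array([-0.15124247, -0.12171556, -0.10361524]), 'torque': array([-0.01927232,  0.01722999, -0.02092324]), 'gripper_width': 90.94166395603771}
scene {'fov_y': 49.132004306930085, 'cx': 248.84356117522375, 'cy': 189.77576056521067, 'k1': -0.012138372208177301, 'pose': array([[-8.77262241e-01,  2.86357698e-01, -3.85240484e-01,
         1.01604228e+03],
       [ 4.79969712e-01,  5.12718559e-01, -7.11862876e-01,
         8.54264134e+02],
       [-6.32746846e-03, -8.09394186e-01, -5.87231654e-01,
         7.62368387e+02],
       [ 0.00000000e+00,  0.00000000e+00,  0.00000000e+00,
       
[... 246 characters left out ...]
-01, -3.07475697e-02, -1.35351294e-02,
         2.57946639e+01],
       [ 1.92733346e-02, -1.94784157e-01, -9.80656755e-01,
         1.36993572e+03],
       [ 0.00000000e+00,  0.00000000e+00,  0.00000000e+00,
         1.00000000e+00]])}
wrist {'fov_y': 62.7669400196958, 'cx': 256.28898032127296, 'cy': 191.80329146486568, 'k1': -0.07609661498161308, 'pose': array([[ 4.14572731e-01,  8.81779670e-01,  2.24931244e-01,
         1.73821002e+02],
       [ 9.10013712e-01, -4.01132255e-01, -1.04728017e-01,
         5.51332986e+02],
       [-2.11985937e-03,  2.48107896e-01, -9.68730085e-01,
         3.84749270e+02],
       [ 0.00000000e+00,  0.00000000e+00,  0.00000000e+00,
         1.00000000e+00]])}
```

View pics/scene0.png

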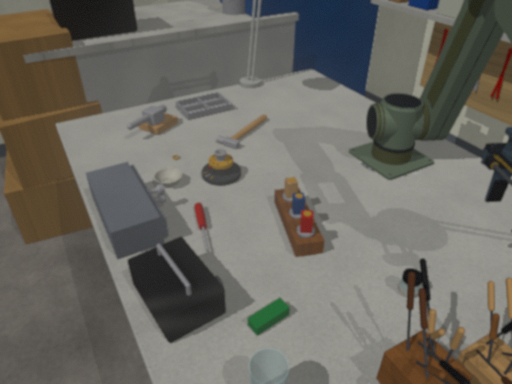

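View pics/top0.png

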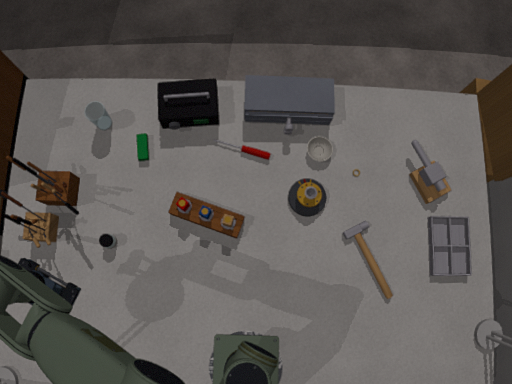

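View pics/wrist0.png

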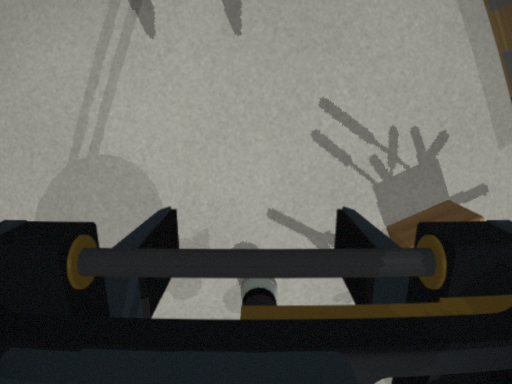

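The scene and top views show the blue holder in the middle of the rack (top view about (206,213)), and the stand at about (307,196). I'll zoom in on both.

Run:
```python
from h import *
a=np.load('pics/top0.npy'); b=np.load('pics/scene0.npy')
def z(im,c,k,n):
    x0,y0,x1,y1=c; cv2.imwrite('pics/'+n+'.png',cv2.resize(im[y0:y1,x0:x1,::-1],None,fx=k,fy=k,interpolation=cv2.INTER_CUBIC))
z(a,(160,170,340,250),4.4,'zt'); z(b,(190,140,330,260),5,'zs')
```

```text
(no output)
```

View pics/zt.png

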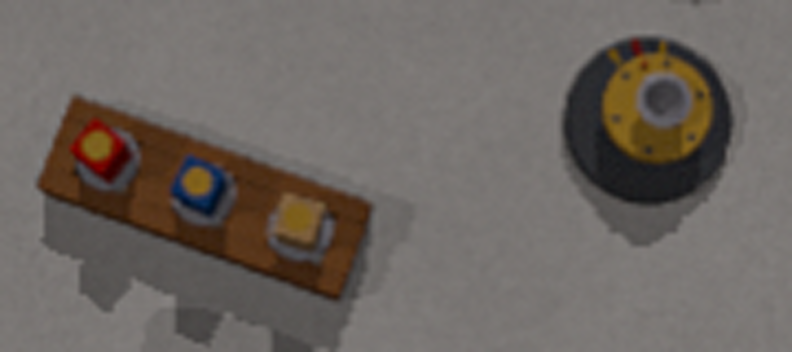

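View pics/zs.png

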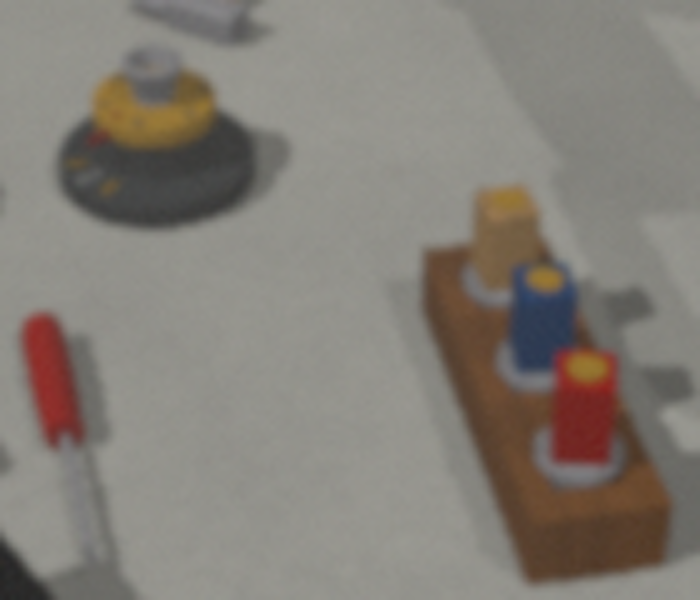

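Run:
```python
from h import *
t=lambda x,y:(160+x/4.4-.4,170+y/4.4-.4)
s=lambda x,y:(190+x/5-.4,140+y/5-.4)
for nm,a,b in(('blue',(199,182),(546,280)),('red',(97,147),(588,367)),('wood',(300,219),(511,204))):
    print(nm,atz('top',t(*a),103),atz('scene',s(*b),103))
print('cup',[ (z,atz('top',t(665,98),z).round(1),atz('scene',s(154,62),z).round(1)) for z in(86,95,104)])
print('base',atz('top',t(647,120),20),'head',atz('top',t(657,107),60),atz('scene',s(155,97),60))
print('marks',atz('top',t(637,46),35), atz('top',t(613,56),35),atz('top',t(662,46),35), atz('scene',s(90,179),35),atz('scene',s(77,161),35),atz('scene',s(110,187),35),atz('scene',s(97,138),50))
c=cam('wrist');print(np.linalg.inv(c[2]))
```

```text
blue [481.61103036 139.45257531 103.        ] [481.66047841 141.58600634 103.        ]
red [504.11736617 212.16435517 103.        ] [504.15675926 211.64333543 103.        ]
wood [457.81977023  68.13012562 103.        ] [459.01976179  74.079442   103.        ]
cup [(86, array([ 555.5, -189.5,   86. ]), array([ 553.4, -185.9,   86. ])), (95, array([ 553.5, -187.9,   95. ]), array([ 559.6, -172.1,   95. ])), (104, array([ 551.6, -186.4,  104. ]), array([ 565.7, -158.3,  104. ]))]
base [ 552.36938098 -186.81961293   20.        ] head [ 554.16438184 -187.89365806   60.        ] [ 553.70078396 -186.60380654   60.        ]
marks [ 605.66378134 -176.94132059   35.        ] [ 597.35649234 -158.84483289   35.        ] [ 606.30553011 -195.85236354   35.        ] [ 614.04729302 -156.35228372   35.        ] [ 612.88968547 -178.8402383    35.        ] [ 606.89282833 -142.25220493   35.        ] [ 599.72808789 -175.30729731   50.        ]
[[ 4.14574406e-01  9.10013876e-01 -1.67554492e-03 -5.73197470e+02]
 [ 8.81732279e-01 -4.01233345e-01  2.48112861e-01 -2.75623200e+01]
 [ 2.25113862e-01 -1.04338624e-01 -9.68729684e-01  3.91309648e+02]
 [ 0.00000000e+00  0.00000000e+00  0.00000000e+00  1.00000000e+00]]
```

drive_tool(motion=[[[0.02,-0.035,0],[0,0,-0.125]],[[0.02,-0.035,0],[0,0,-0.125]],[[0.02,-0.035,0],[0,0,-0.125]],[[0.02,-0.035,0],[0,0,-0.125]],[[0.02,-0.035,0],[0,0,-0.125]],[[0.02,-0.035,0],[0,0,-0.125]],[[0.02,-0.035,0],[0,0,-0.125]],[[0.02,-0.035,0],[0,0,-0.125]],[[0.02,-0.035,0],[0,0,-0.125]],[[0.02,-0.035,0],[0,0,-0.125]]], claw=0.65)

```text
time_s: 0.98
ee_pos: [438.4, 171.5, 214.0]
ee_rot: [-180.0, -0.0, -6.4]
force: [1.1, 0.9, -0.6]
gripper_width: 58.8
```

drive_tool(motion=[[[0.02,-0.034,0],[0,0,-0.1]],[[0.014,-0.034,0],[0,0,-0.09]],[[0,0,0],[0,0,0]],[[0,0,0],[0,0,0]],[[0,0,0],[0,0,0]],[[0,0,0],[0,0,0]],[[0,0,0],[0,0,0]],[[0,0,0],[0,0,0]],[[0,0,0],[0,0,0]],[[0,0,0],[0,0,0]]])

```text
time_s: 1.82
ee_pos: [471.8, 106.1, 214.0]
ee_rot: [-180.0, -0.0, -16.9]
force: [-0.1, -0.2, -0.1]
gripper_width: 59.5
```

Run:
```python
from h import *
s=env.state();print({k:np.round(s[k],2) for k in('time_s','qpos','ee_pos','ee_rot','force','gripper_width')})
import pickle; pickle.dump(cam('wrist'),open('c1.pkl','wb'))
snap('wrist','w1',k=1.5)
```

```text
{'time_s': np.float64(1.82), 'qpos': array([ 11.31,  10.05, 101.  ,  -0.  ,  68.93,  28.19]), 'ee_pos': array([471.83, 106.06, 214.04]), 'ee_rot': array([-1.800e+02, -1.000e-02, -1.688e+01]), 'force': array([-0.08, -0.24, -0.06]), 'gripper_width': np.float64(59.49)}
```

View pics/w1.png

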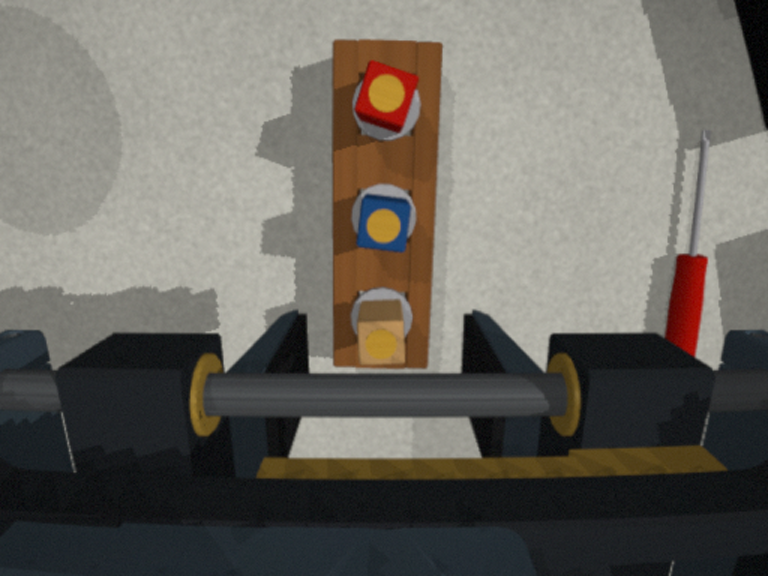

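Run:
```python
from h import *
im=np.load('pics/w1.npy'); x0,y0,x1,y1=225,115,290,180
cv2.imwrite('pics/w1z.png',cv2.resize(im[y0:y1,x0:x1,::-1],None,fx=9,fy=9,interpolation=cv2.INTER_CUBIC))
```

```text
(no output)
```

View pics/w1z.png

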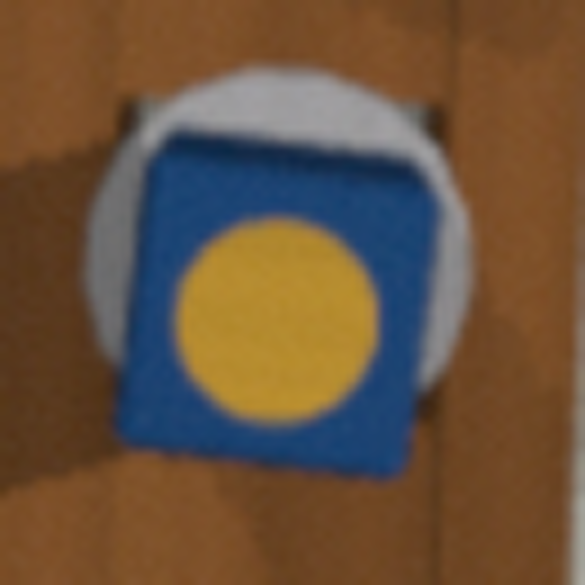

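Run:
```python
from h import *
import pickle; c=pickle.load(open('c1.pkl','rb'))
g=lambda x,y:(225+(x+.5)/9-.5,115+(y+.5)/9-.5)
P=[atz('wrist',g(*p),103,c) for p in((277,321),(152,155),(440,188),(405,475),(118,441))]
for p in P: print(p.round(1))
C=P[1:]
for i in range(4):
    d=C[(i+1)%4]-C[i]; print(np.hypot(*d[:2]).round(1),(np.degrees(np.arctan2(d[1],d[0]))%90-90).round(1))
print('flange z~48', atz('wrist',g(279,255),49,c).round(1))
```

```text
[480.6 139.7 103. ]
[473.6 159.  103. ]
[499.9 147.7 103. ]
[488.5 121.1 103. ]
[461.8 132.8 103. ]
28.6 -23.4
28.9 -23.2
29.2 -23.8
28.7 -24.4
flange z~48 [481.1 141.   49. ]
```

drive_tool(motion=[[[0.005,0.017,0],[0,0,-0.06]],[[0.004,0.017,0],[0,0,-0.059]],[[0,0,-0.02],[0,0,0]],[[0,0,-0.035],[0,0,0]],[[0,0,-0.025],[0,0,0]],[[0,0,-0.01],[0,0,0]],[[0,0,0],[0,0,0]],[[0,0,0],[0,0,0]],[[0,0,0],[0,0,0]],[[0,0,0],[0,0,0]]])

```text
time_s: 2.7
ee_pos: [482.4, 139.7, 125.7]
ee_rot: [-179.9, -0.2, -23.8]
force: [-0.5, -0.3, -0.3]
gripper_width: 59.3
```

Run:
```python
from h import *
s=env.state();print({k:np.round(s[k],2) for k in('time_s','ee_pos','ee_rot','force','gripper_width')})
snap('wrist','w2',k=1.5)
```

```text
{'time_s': np.float64(2.7), 'ee_pos': array([482.35, 139.74, 125.7 ]), 'ee_rot': array([-1.7987e+02, -1.7000e-01, -2.3790e+01]), 'force': array([-0.51, -0.29, -0.27]), 'gripper_width': np.float64(59.26)}
```

View pics/w2.png

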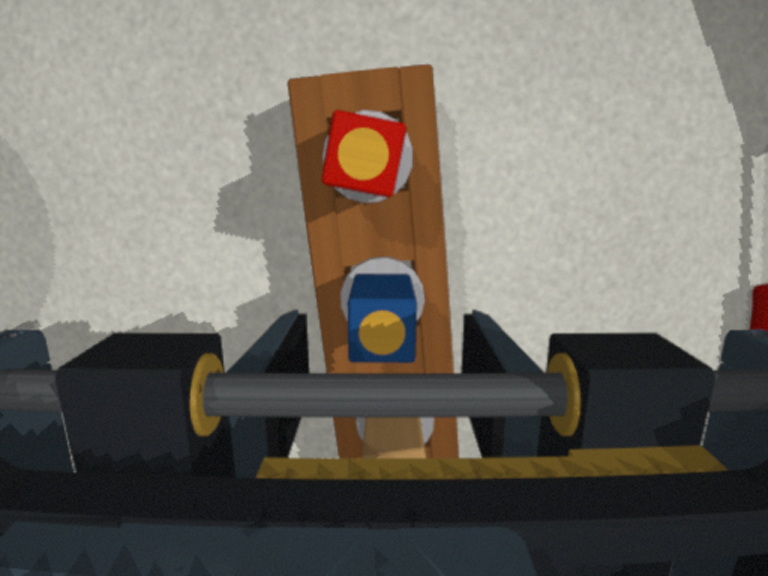

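Handle is square between the fingers ((382,333) vs finger mid ~385). Descend and grip.

drive_tool(motion=[[[-0.001,0,-0.02],[0,0,0]],[[0,0,-0.025],[0,0,0]],[[0,0,-0.015],[0,0,0]],[[0,0,-0.004],[0,0,0]],[[0,0,0],[0,0,0]],[[0,0,0],[0,0,0]],[[0,0,0],[0,0,0]],[[0,0,0],[0,0,0]],[[0,0,0],[0,0,0]],[[0,0,0],[0,0,0]]])

```text
time_s: 3.58
ee_pos: [480.4, 139.5, 60.6]
ee_rot: [-180.0, -0.1, -23.8]
force: [0.1, 0.1, -0.2]
gripper_width: 59.2
```

drive_tool(motion=[[[0,0,0],[0,0,0]],[[0,0,0],[0,0,0]],[[0,0,0],[0,0,0]],[[0,0,0],[0,0,0]],[[0,0,0],[0,0,0]],[[0,0,0],[0,0,0]],[[0,0,0],[0,0,0]],[[0,0,0],[0,0,0]],[[0,0,0],[0,0,0]],[[0,0,0],[0,0,0]]], claw=0.2, force=30)

```text
time_s: 4.42
ee_pos: [480.2, 139.4, 60.0]
ee_rot: [-180.0, -0.0, -23.8]
force: [0.9, 0.3, -0.8]
gripper_width: 29.6
```

drive_tool(motion=[[[0,0,0.005],[0,0,0]],[[0,0,0.012],[0,0,0]],[[0,0,0.018],[0,0,0]],[[0,0,0.02],[0,0,0]],[[0,0,0.02],[0,0,0]],[[0,0,0.02],[0,0,0]],[[0,0,0.02],[0,0,0]],[[0,0,0.015],[0,0,0]],[[0,0,0.005],[0,0,0]],[[0,0,0],[0,0,0]]])

```text
time_s: 5.25
ee_pos: [480.3, 139.6, 196.0]
ee_rot: [-179.9, -0.1, -23.8]
force: [-0.6, -0.2, -4.4]
gripper_width: 29.9
```

Run:
```python
from h import *
s=env.state();print({k:np.round(s[k],2) for k in('time_s','qpos','ee_pos','ee_rot','force','torque','gripper_width')})
snap('scene','s2',crop=(180,90,340,260),k=3.5)
```

```text
{'time_s': np.float64(5.25), 'qpos': array([ 14.88,  12.27, 100.86,   0.  ,  66.76,  38.66]), 'ee_pos': array([480.29, 139.58, 195.97]), 'ee_rot': array([-1.7993e+02, -9.0000e-02, -2.3780e+01]), 'force': array([-0.59, -0.19, -4.44]), 'torque': array([-0.09,  0.1 , -0.07]), 'gripper_width': np.float64(29.91)}
```

View pics/s2.png

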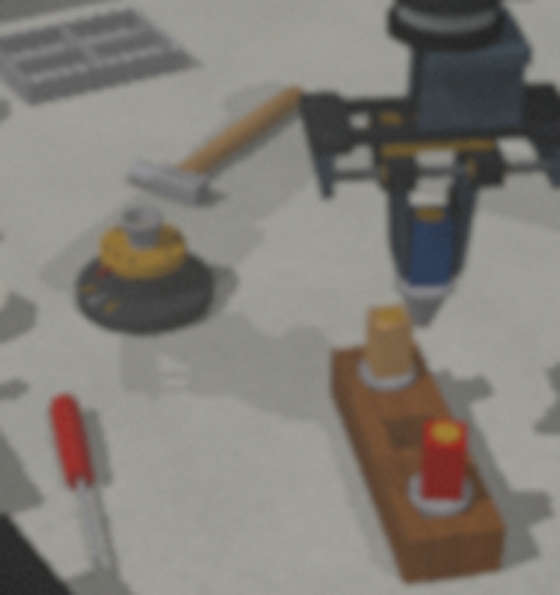

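drive_tool(motion=[[[0.002,-0.015,0],[0,0,0]],[[0.004,-0.03,0],[0,0,0]],[[0.006,-0.04,0],[0,0,0]],[[0.006,-0.04,0],[0,0,0]],[[0.006,-0.04,0],[0,0,0]],[[0.006,-0.04,0],[0,0,0]],[[0.006,-0.04,0],[0,0,0]],[[0.006,-0.04,0],[0,0,0]],[[0.006,-0.04,0],[0,0,0]],[[0.005,-0.03,0],[0,0,0]]])

```text
time_s: 6.13
ee_pos: [532.1, -218.5, 192.9]
ee_rot: [179.9, 0.2, -23.9]
force: [0.7, 0.4, -2.5]
gripper_width: 29.6
```

drive_tool(motion=[[[0.002,-0.015,0],[0,0,0]],[[0,0,0],[0,0,0]],[[0,0,0],[0,0,0]],[[0,0,0],[0,0,0]],[[0,0,0],[0,0,0]],[[0,0,0],[0,0,0]],[[0,0,0],[0,0,0]],[[0,0,0],[0,0,0]],[[0,0,0],[0,0,0]],[[0,0,0],[0,0,0]]])

```text
time_s: 6.97
ee_pos: [535.1, -230.3, 195.1]
ee_rot: [-180.0, -0.0, -23.8]
force: [0.1, -1.1, -2.6]
gripper_width: 29.7
```

Run:
```python
from h import *
s=env.state();print({k:np.round(s[k],2) for k in('time_s','qpos','ee_pos','ee_rot','force','torque','gripper_width')})
import pickle; pickle.dump(cam('wrist'),open('c3.pkl','wb'))
snap('wrist','w3',k=1.5)
```

```text
{'time_s': np.float64(6.97), 'qpos': array([-24.42,  19.68,  90.39,   0.  ,  69.92,  -0.66]), 'ee_pos': array([ 535.07, -230.29,  195.11]), 'ee_rot': array([-1.800e+02, -1.000e-02, -2.376e+01]), 'force': array([ 0.09, -1.05, -2.59]), 'torque': array([-0.06,  0.13,  0.  ]), 'gripper_width': np.float64(29.74)}
```

View pics/w3.png

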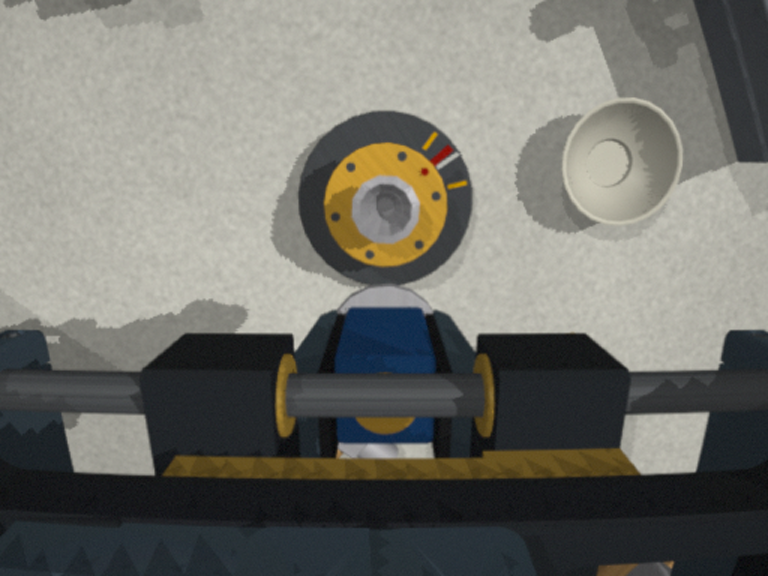

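Run:
```python
from h import *
im=np.load('pics/w3.npy'); x0,y0,x1,y1=190,65,325,195
cv2.imwrite('pics/w3z.png',cv2.resize(im[y0:y1,x0:x1,::-1],None,fx=4.5,fy=4.5,interpolation=cv2.INTER_CUBIC))
```

```text
(no output)
```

View pics/w3z.png

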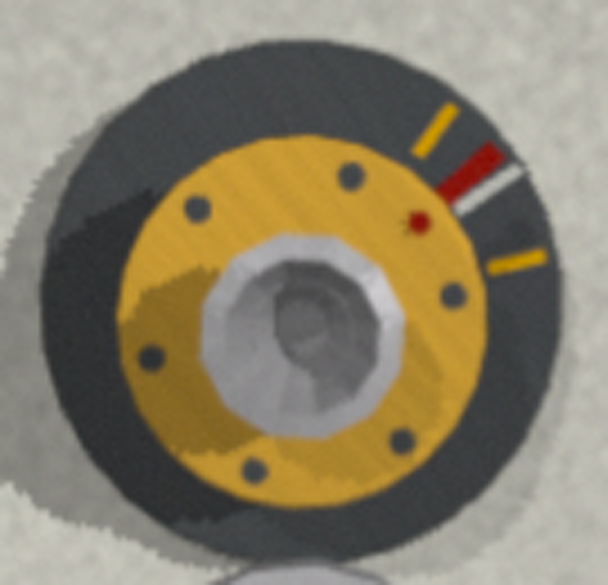

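Run:
```python
from h import *
import pickle; c=pickle.load(open('c3.pkl','rb'))
g=lambda x,y:(190+(x+.5)/4.5-.5,65+(y+.5)/4.5-.5)
print('base',[atz('wrist',g(302,300),z,c).round(1) for z in(0,20,30)])
print('head',[atz('wrist',g(303,321),z,c).round(1) for z in(55,60)])
for z in(84,86,90,95,100,104):
  print('mouth',atz('wrist',g(303,337),z,c).round(1), 'width',np.linalg.norm(atz('wrist',g(202,337),z,c)-atz('wrist',g(404,337),z,c)).round(1),'bore',np.linalg.norm(atz('wrist',g(232,330),z,c)-atz('wrist',g(380,330),z,c)).round(1))
for z in (60,): print('headw',np.linalg.norm(atz('wrist',g(118,321),z,c)-atz('wrist',g(488,321),z,c)))
ctr=atz('wrist',g(303,321),60,c)
for z in(0,20,35,45):
  for nm,p in(('y+',(435,130)),('white',(490,190)),('y-',(518,262)),('redtip',(493,155)),('reddot',(420,223))):
    zz=z if nm not in('redtip','reddot') else {'redtip':50,'reddot':60}[nm]
    d=atz('wrist',g(*p),zz,c)-ctr; print(z,nm,np.hypot(*d[:2]).round(1),np.arctan2(d[1],d[0]).round(3),end='; ')
  print()
```

```text
base [array([ 553.9, -187.9,    0. ]), array([ 554.4, -186.8,   20. ]), array([ 554.6, -186.2,   30. ])]
head [array([ 553.6, -189. ,   55. ]), array([ 553.7, -188.7,   60. ])]
mouth [ 553.1 -189.9   84. ] width 40.0 bore 29.3
mouth [ 553.2 -189.7   86. ] width 39.7 bore 29.1
mouth [ 553.3 -189.4   90. ] width 39.2 bore 28.7
mouth [ 553.5 -189.    95. ] width 38.5 bore 28.1
mouth [ 553.7 -188.6  100. ] width 37.8 bore 27.6
mouth [ 553.8 -188.3  104. ] width 37.2 bore 27.2
headw 79.40652307559722
0 y+ 54.1 0.499; 0 white 55.0 0.125; 0 y- 55.8 -0.226; 0 redtip 54.0 0.29; 0 reddot 32.2 0.279; 
20 y+ 52.1 0.514; 20 white 52.6 0.146; 20 y- 53.0 -0.203; 20 redtip 54.0 0.29; 20 reddot 32.2 0.279; 
35 y+ 50.7 0.527; 35 white 50.9 0.163; 35 y- 50.9 -0.183; 35 redtip 54.0 0.29; 35 reddot 32.2 0.279; 
45 y+ 49.7 0.535; 45 white 49.7 0.175; 45 y- 49.5 -0.17; 45 redtip 54.0 0.29; 45 reddot 32.2 0.279;
```

drive_tool(motion=[[[0.006,0.015,0],[0,0,0]],[[0.008,0.018,0],[0,0,0]],[[0.004,0.008,0],[0,0,0]],[[0,0,-0.01],[0,0,0]],[[0,0,-0.015],[0,0,0]],[[0,0,-0.015],[0,0,0]],[[0,0,-0.01],[0,0,0]],[[0,0,0],[0,0,0]],[[0,0,0],[0,0,0]],[[0,0,0],[0,0,0]]])

```text
time_s: 7.85
ee_pos: [553.4, -190.1, 145.5]
ee_rot: [180.0, -0.1, -23.8]
force: [1.3, -0.7, -2.1]
gripper_width: 30.1
```

Run:
```python
from h import *
s=env.state();print({k:np.round(s[k],2) for k in('time_s','qpos','ee_pos','ee_rot','force','torque','gripper_width')})
snap('scene','s3',crop=(190,90,300,190),k=6)
```

```text
{'time_s': np.float64(7.85), 'qpos': array([-2.008e+01,  2.204e+01,  9.430e+01, -1.000e-02,  6.357e+01,
        3.720e+00]), 'ee_pos': array([ 553.45, -190.12,  145.53]), 'ee_rot': array([ 1.7999e+02, -8.0000e-02, -2.3800e+01]), 'force': array([ 1.31, -0.65, -2.11]), 'torque': array([-0.09,  0.08,  0.04]), 'gripper_width': np.float64(30.06)}
```

View pics/s3.png

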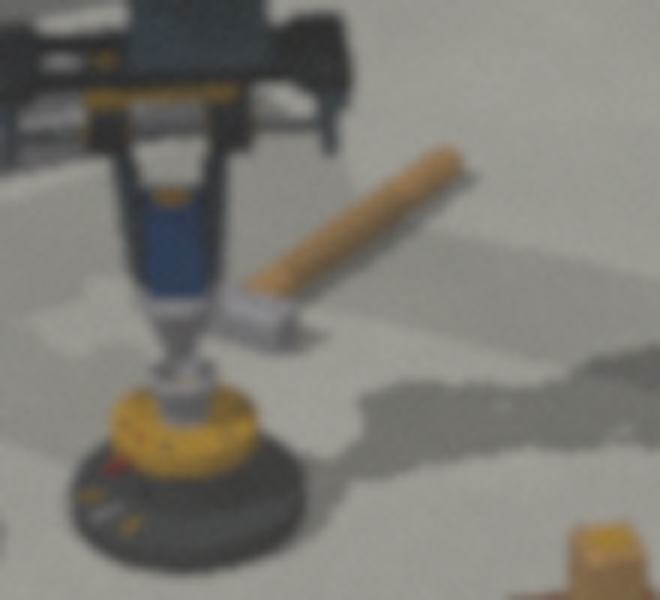

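drive_tool(motion=[[[0,0.001,-0.004],[0,0,0]],[[0,0,-0.005],[0,0,0]],[[0,0,-0.005],[0,0,0]],[[0,0,-0.004],[0,0,0]],[[0,0,-0.002],[0,0,0]],[[0,0,-0.001],[0,0,0]],[[0,0,-0.001],[0,0,0]],[[0,0,0],[0,0,0]],[[0,0,0],[0,0,0]],[[0,0,0],[0,0,0]]])

```text
time_s: 8.73
ee_pos: [553.2, -188.6, 123.2]
ee_rot: [-180.0, -0.0, -23.8]
force: [0.2, 0.9, -2.1]
gripper_width: 30.0
```

drive_tool(motion=[[[0,0,-0.001],[0,0,0]],[[0,0,-0.001],[0,0,0]],[[0,0,-0.001],[0,0,0]],[[0,0,-0.001],[0,0,0]],[[0,0,0],[0,0,0]],[[0,0,0],[0,0,0]],[[0,0,0],[0,0,0]],[[0,0,0],[0,0,0]],[[0,0,0],[0,0,0]],[[0,0,0],[0,0,0]]])

```text
time_s: 9.57
ee_pos: [553.0, -188.6, 119.0]
ee_rot: [180.0, -0.0, -23.8]
force: [-1.2, -0.3, -2.8]
gripper_width: 30.0
```

drive_tool(motion=[[[0,0,-0.001],[0,0,0]],[[0,0,-0.001],[0,0,0]],[[0,0,0],[0,0,0]],[[0,0,0],[0,0,0]],[[0,0,0],[0,0,0]],[[0,0,0],[0,0,0]],[[0,0,0],[0,0,0]],[[0,0,0],[0,0,0]],[[0,0,0],[0,0,0]],[[0,0,0],[0,0,0]]])

```text
time_s: 10.4
ee_pos: [553.2, -189.0, 117.1]
ee_rot: [180.0, -0.1, -23.8]
force: [-0.0, -4.5, -0.2]
gripper_width: 29.6
```

drive_tool(motion=[[[0,0,-0.001],[0,0,0]],[[0,0,-0.001],[0,0,0]],[[0,0,0],[0,0,0]],[[0,0,0],[0,0,0]],[[0,0,0],[0,0,0]],[[0,0,0],[0,0,0]],[[0,0,0],[0,0,0]],[[0,0,0],[0,0,0]],[[0,0,0],[0,0,0]],[[0,0,0],[0,0,0]]])

```text
time_s: 11.23
ee_pos: [553.2, -189.4, 115.7]
ee_rot: [179.9, -0.1, -23.8]
force: [-1.8, -4.7, 3.1]
gripper_width: 29.8
```

drive_tool(motion=[[[-0.0003,-0.001,0],[0,0,0]],[[0,0,-0.0005],[0,0,0]],[[0,0,0],[0,0,0]],[[0,0,0],[0,0,0]],[[0,0,0],[0,0,0]],[[0,0,0],[0,0,0]],[[0,0,0],[0,0,0]],[[0,0,0],[0,0,0]],[[0,0,0],[0,0,0]],[[0,0,0],[0,0,0]]])

```text
time_s: 12.07
ee_pos: [553.1, -189.9, 114.8]
ee_rot: [180.0, -0.1, -23.8]
force: [-1.4, -4.4, 5.0]
gripper_width: 29.8
```

Run:
```python
from h import *
s=env.state();print({k:np.round(s[k],2) for k in('time_s','qpos','ee_pos','ee_rot','force','torque','gripper_width')})
```

```text
{'time_s': np.float64(12.07), 'qpos': array([-2.006e+01,  2.360e+01,  9.670e+01, -2.000e-02,  5.964e+01,
        3.720e+00]), 'ee_pos': array([ 553.05, -189.87,  114.82]), 'ee_rot': array([ 1.7998e+02, -7.0000e-02, -2.3770e+01]), 'force': array([-1.4 , -4.43,  5.02]), 'torque': array([-1.18,  0.15, -0.04]), 'gripper_width': np.float64(29.78)}
```

drive_tool(motion=[[[-0.0003,-0.001,0],[0,0,0]],[[0,0,0],[0,0,0]],[[0,0,0],[0,0,0]],[[0,0,0],[0,0,0]],[[0,0,0],[0,0,0]],[[0,0,0],[0,0,0]],[[0,0,0],[0,0,0]],[[0,0,0],[0,0,0]],[[0,0,0],[0,0,0]],[[0,0,0],[0,0,0]]])

```text
time_s: 12.9
ee_pos: [552.9, -190.2, 114.5]
ee_rot: [-179.9, -0.0, -23.8]
force: [4.4, 0.2, 2.2]
gripper_width: 29.8
```

Run:
```python
from h import *
s=env.state();print({k:np.round(s[k],2) for k in('time_s','ee_pos','ee_rot','force','torque','gripper_width')})
```

```text
{'time_s': np.float64(12.9), 'ee_pos': array([ 552.87, -190.23,  114.51]), 'ee_rot': array([-1.7995e+02, -4.0000e-02, -2.3790e+01]), 'force': array([4.36, 0.19, 2.2 ]), 'torque': array([-0.06, -0.81, -0.04]), 'gripper_width': np.float64(29.77)}
```

drive_tool(motion=[[[0.0005,0,0],[0,0,0]],[[0,0,-0.0005],[0,0,0]],[[0,0,0],[0,0,0]],[[0,0,0],[0,0,0]],[[0,0,0],[0,0,0]],[[0,0,0],[0,0,0]],[[0,0,0],[0,0,0]],[[0,0,0],[0,0,0]],[[0,0,0],[0,0,0]],[[0,0,0],[0,0,0]]])

```text
time_s: 13.73
ee_pos: [552.9, -190.2, 114.4]
ee_rot: [-180.0, -0.0, -23.8]
force: [2.2, 0.0, 5.0]
gripper_width: 29.8
```

Run:
```python
from h import *
s=env.state();print({k:np.round(s[k],2) for k in('time_s','ee_pos','ee_rot','force','torque','gripper_width')})
```

```text
{'time_s': np.float64(13.73), 'ee_pos': array([ 552.95, -190.24,  114.44]), 'ee_rot': array([-179.97,   -0.  ,  -23.79]), 'force': array([2.17, 0.01, 4.96]), 'torque': array([ 0.05, -0.46, -0.03]), 'gripper_width': np.float64(29.82)}
```

drive_tool(motion=[[[0.0004,0,0],[0,0,0]],[[0,0,-0.0007],[0,0,0]],[[0,0,0],[0,0,0]],[[0,0,0],[0,0,0]],[[0,0,0],[0,0,0]],[[0,0,0],[0,0,0]],[[0,0,0],[0,0,0]],[[0,0,0],[0,0,0]],[[0,0,0],[0,0,0]],[[0,0,0],[0,0,0]]])

```text
time_s: 14.57
ee_pos: [553.0, -190.3, 114.4]
ee_rot: [-180.0, 0.0, -23.8]
force: [0.8, 0.1, 8.7]
gripper_width: 29.7
```

Run:
```python
from h import *
s=env.state();print({k:np.round(s[k],2) for k in('time_s','qpos','ee_pos','ee_rot','force','torque','gripper_width')})
snap('scene','s4',crop=(190,90,300,190),k=6)
snap('wrist','w4',k=1.5)
```

```text
{'time_s': np.float64(14.57), 'qpos': array([-2.012e+01,  2.367e+01,  9.665e+01,  2.000e-02,  5.969e+01,
        3.650e+00]), 'ee_pos': array([ 553.02, -190.27,  114.4 ]), 'ee_rot': array([-1.7998e+02,  2.0000e-02, -2.3780e+01]), 'force': array([0.81, 0.05, 8.73]), 'torque': array([ 0.08, -0.09, -0.09]), 'gripper_width': np.float64(29.71)}
```

View pics/s4.png

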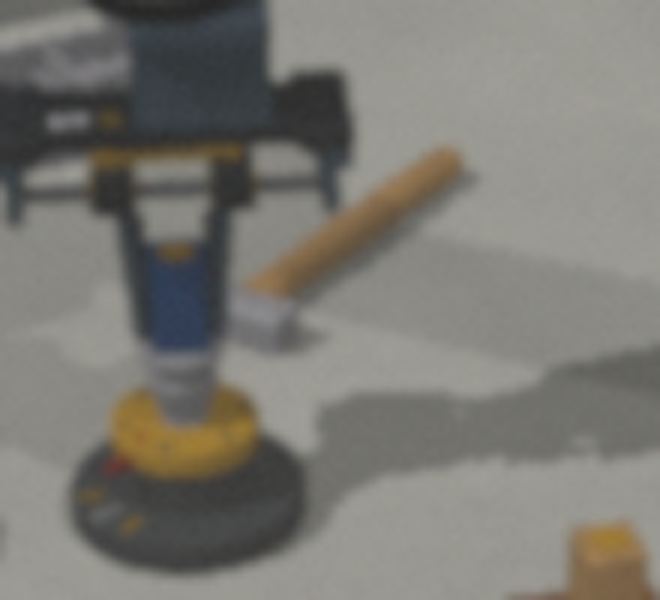

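View pics/w4.png

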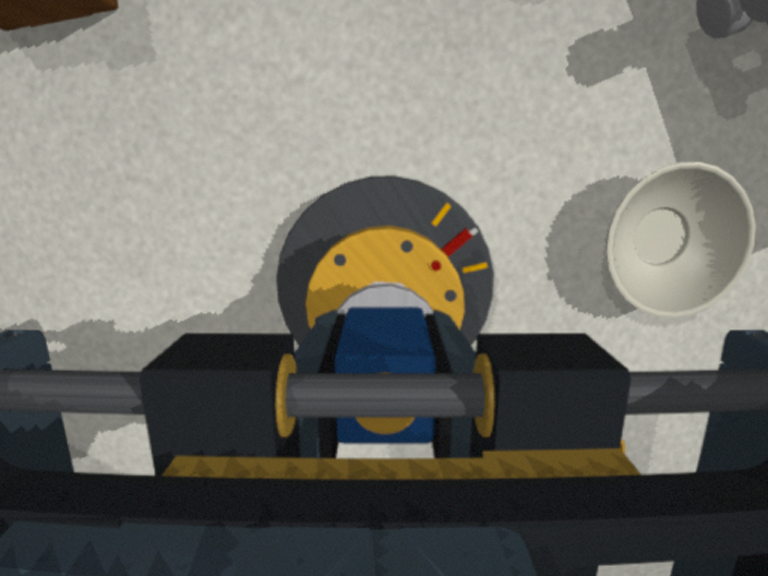

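drive_tool(motion=[[[4e-05,0,0],[0,0,0.03]],[[4e-05,0,0],[0,0,0.03]],[[4e-05,0,0],[0,0,0.03]],[[4e-05,0,0],[0,0,0.03]],[[4e-05,0,0],[0,0,0.03]],[[4e-05,0,0],[0,0,0.03]],[[0,0,0],[0,0,0]],[[0,0,0],[0,0,0]],[[0,0,0],[0,0,0]],[[0,0,0],[0,0,0]]])

```text
time_s: 15.5
ee_pos: [553.3, -190.3, 114.4]
ee_rot: [-180.0, 0.0, -13.5]
force: [1.1, 1.3, 9.0]
gripper_width: 29.8
```

```bash
cat > look.py <<'E'
from h import *
import sys,pickle
s=env.state();print({k:np.round(s[k],2) for k in('time_s','ee_pos','ee_rot','force','torque','gripper_width')})
c=cam('wrist'); im=env.grab_frame('wrist'); nm=sys.argv[1]
cv2.imwrite('pics/'+nm+'.png',cv2.resize(im[100:230,150:380,::-1],None,fx=3,fy=3,interpolation=cv2.INTER_CUBIC))
hsv=cv2.cvtColor(im,cv2.COLOR_RGB2HSV)
A=np.array([553.5,-189.0])
def rep(mask,z,lab,rmin,rmax):
    n,l,st,ce=cv2.connectedComponentsWithStats(mask.astype(np.uint8))
    for i in range(1,n):
        if st[i,4]<6: continue
        p=atz('wrist',ce[i],z,c)[:2]-A; r=np.hypot(*p)
        if rmin<r<rmax: print(lab,st[i,4],ce[i].round(1),r.round(1),'ang',np.arctan2(p[1],p[0]).round(3))
h,S,V=[hsv[...,i].astype(int) for i in range(3)]
rep(((h<8)|(h>172))&(S>150)&(V>70),55,'red',25,62)
rep((h>15)&(h<32)&(S>130)&(V>110),30,'yel',44,64)
rep((S<40)&(V>150),30,'whi',40,62)
E
python3 look.py t1
```

```text
{'time_s': np.float64(15.5), 'ee_pos': array([ 553.3 , -190.32,  114.35]), 'ee_rot': array([-1.7999e+02,  1.0000e-02, -1.3470e+01]), 'force': array([1.07, 1.33, 9.05]), 'torque': array([ 0.05, -0.11,  0.02]), 'gripper_width': np.float64(29.78)}
red 150 [304.8 161.6] 47.4 ang 0.488
red 24 [290.5 177.1] 31.9 ang 0.426
yel 76 [302.  150.1] 52.1 ang 0.551
yel 74 [316.7 188.8] 50.5 ang -0.147
whi 60 [313.3 168.2] 51.5 ang 0.204
```

View pics/t1.png

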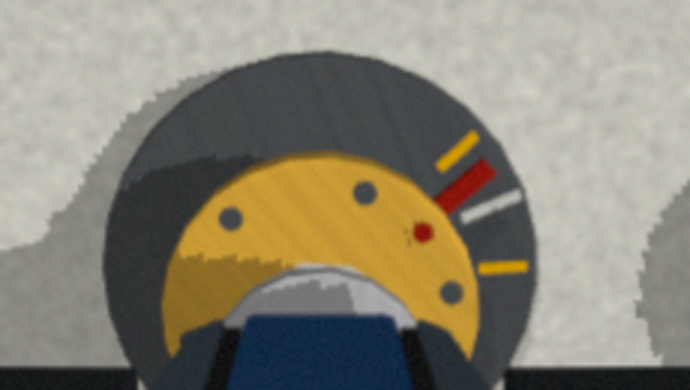

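drive_tool(motion=[[[4e-05,0,0],[0,0,0.03]],[[4e-05,0,0],[0,0,0.03]],[[4e-05,0,0],[0,0,0.03]],[[4e-05,0,0],[0,0,0.03]],[[4e-05,0,0],[0,0,0.03]],[[4e-05,0,0],[0,0,0.03]],[[4e-05,0,0],[0,0,0.03]],[[0,0,0],[0,0,0.03]],[[0,0,0],[0,0,0]],[[0,0,0],[0,0,0]]])

```text
time_s: 16.38
ee_pos: [553.7, -190.4, 114.4]
ee_rot: [-180.0, -0.0, 0.3]
force: [1.3, 0.7, 8.6]
gripper_width: 29.7
```

```bash
python3 look.py t2
```

```text
{'time_s': np.float64(16.38), 'ee_pos': array([ 553.67, -190.37,  114.35]), 'ee_rot': array([-1.7999e+02, -1.0000e-02,  2.8000e-01]), 'force': array([1.26, 0.72, 8.64]), 'torque': array([ 0.04, -0.19,  0.01]), 'gripper_width': np.float64(29.65)}
red 138 [304.5 161.5] 47.2 ang 0.736
red 22 [290.5 177.3] 31.8 ang 0.668
yel 51 [312.3 161.8] 53.0 ang 0.546
whi 59 [317.2 182.1] 51.3 ang 0.207
whi 8 [315.6 230. ] 60.4 ang -0.561
```

View pics/t2.png

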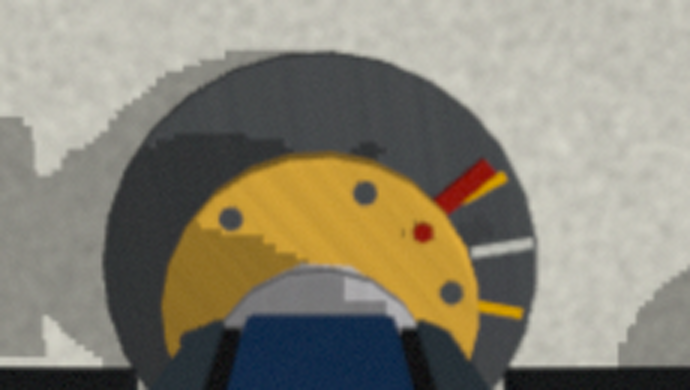

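drive_tool(motion=[[[0,0,0],[0,0,0.03]],[[0,0,0],[0,0,0.03]],[[0,0,0],[0,0,0.02]],[[0,0,0],[0,0,0]],[[0,0,0],[0,0,0]],[[0,0,0],[0,0,0]],[[0,0,0],[0,0,-0.03]],[[0,0,0],[0,0,-0.03]],[[0,0,0],[0,0,-0.03]],[[-4e-05,0,0],[0,0,-0.03]]])

```text
time_s: 17.27
ee_pos: [553.6, -190.4, 114.3]
ee_rot: [-180.0, -0.0, -2.1]
force: [0.5, 0.3, 8.8]
gripper_width: 29.9
```

drive_tool(motion=[[[-4e-05,0,0],[0,0,-0.04]],[[-4e-05,0,0],[0,0,-0.04]],[[-4e-05,0,0],[0,0,-0.04]],[[-4e-05,0,0],[0,0,-0.04]],[[-4e-05,0,0],[0,0,-0.04]],[[-4e-05,0,0],[0,0,-0.04]],[[-4e-05,0,0],[0,0,-0.04]],[[-4e-05,0,0],[0,0,-0.04]],[[-4e-05,0,0],[0,0,-0.04]],[[-4e-05,0,0],[0,0,-0.04]]])

```text
time_s: 18.1
ee_pos: [553.0, -190.2, 114.4]
ee_rot: [-180.0, 0.0, -25.0]
force: [0.9, 0.9, 8.3]
gripper_width: 29.7
```

drive_tool(motion=[[[-4e-05,0,0],[0,0,-0.04]],[[-4e-05,0,0],[0,0,-0.04]],[[-4e-05,0,0],[0,0,-0.04]],[[-4e-05,0,0],[0,0,-0.04]],[[-4e-05,0,0],[0,0,-0.04]],[[-4e-05,0,0],[0,0,-0.04]],[[-4e-05,0,0],[0,0,-0.04]],[[-4e-05,0,0],[0,0,-0.03]],[[0,0,0],[0,0,0]],[[0,0,0],[0,0,0]]])

```text
time_s: 18.93
ee_pos: [552.6, -190.0, 114.3]
ee_rot: [-180.0, 0.1, -42.7]
force: [-0.4, 1.8, 9.0]
gripper_width: 30.0
```

```bash
python3 look.py t3
```

```text
{'time_s': np.float64(18.93), 'ee_pos': array([ 552.58, -190.  ,  114.31]), 'ee_rot': array([-1.7999e+02,  6.0000e-02, -4.2690e+01]), 'force': array([-0.37,  1.78,  8.98]), 'torque': array([ 0.21, -0.  , -0.02]), 'gripper_width': np.float64(29.98)}
red 146 [304.5 161.6] 47.4 ang -0.026
red 24 [290.3 177. ] 32.1 ang -0.09
yel 80 [275.4 133. ] 52.7 ang 0.531
yel 11 [315.2 155.5] 58.0 ang -0.154
whi 59 [294.9 143.2] 52.6 ang 0.19
```

View pics/t3.png

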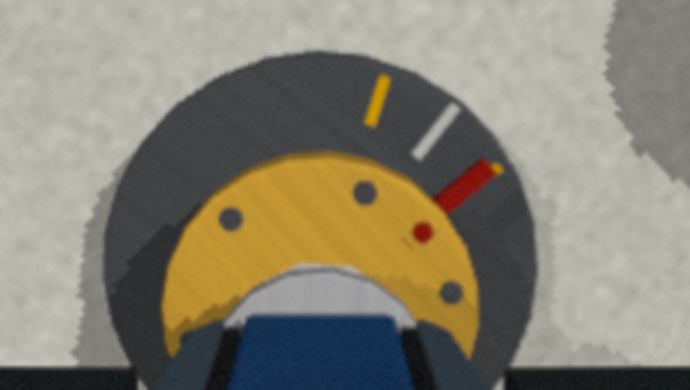

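drive_tool(motion=[[[-2e-05,4e-05,0],[0,0,-0.04]],[[-2e-05,4e-05,0],[0,0,-0.04]],[[-2e-05,4e-05,0],[0,0,-0.04]],[[-2e-05,4e-05,0],[0,0,-0.04]],[[-2e-05,4e-05,0],[0,0,-0.04]],[[-2e-05,4e-05,0],[0,0,-0.04]],[[-2e-05,4e-05,0],[0,0,-0.04]],[[0,4e-05,0],[0,0,-0.02]],[[0,0,0],[0,0,0]],[[0,0,0],[0,0,0]]])

```text
time_s: 19.82
ee_pos: [552.3, -189.6, 114.3]
ee_rot: [180.0, 0.1, -59.9]
force: [1.0, 1.3, 9.0]
gripper_width: 29.9
```

```bash
python3 look.py t4
python3 - <<'E'
from h import *
from scipy.spatial.transform import Rotation as R
def T(p,r):
    M=np.eye(4);M[:3,:3]=R.from_euler('xyz',r,degrees=True).as_matrix();M[:3,3]=p;return M
s=env.state();p,f,C=cam('wrist');K=np.linalg.inv(T(s['ee_pos'],s['ee_rot']))@C
V={1:([553.3,-190.32,114.35],[-179.99,.01,-13.47]),2:([553.67,-190.37,114.35],[-179.99,-.01,.28]),3:([552.58,-190,114.31],[-179.99,.06,-42.69])}
px={'y+':{1:(302,150.1),3:(275.4,133)},'white':{1:(313.3,168.2),2:(317.2,182.1),3:(294.9,143.2)}}
for n,d in px.items():
    A=np.zeros((3,3));b=np.zeros(3)
    for v,uv in d.items():
        o,r=ray('wrist',uv,(p,f,T(*V[v])@K));M=np.eye(3)-np.outer(r,r);A+=M;b+=M@o
    print(n,np.linalg.solve(A,b).round(1))
E
```

```text
{'time_s': np.float64(19.82), 'ee_pos': array([ 552.3 , -189.63,  114.32]), 'ee_rot': array([ 1.7998e+02,  7.0000e-02, -5.9870e+01]), 'force': array([0.97, 1.34, 8.96]), 'torque': array([0.24, 0.02, 0.02]), 'gripper_width': np.float64(29.94)}
red 153 [304.6 161.4] 47.8 ang -0.329
red 23 [290.2 177.1] 32.2 ang -0.394
yel 70 [256.5 130.3] 52.6 ang 0.519
yel 80 [297.3 145.2] 52.7 ang -0.161
whi 59 [278.3 134.5] 52.4 ang 0.177
y+ [ 599.2 -162.9   24.8]
white [ 605.5 -179.7   26.2]
```

View pics/t4.png

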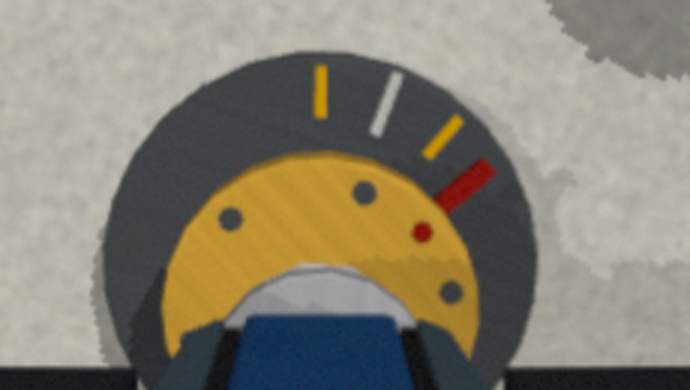

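```bash
cat > fit.py <<'E'
from h import *
from scipy.optimize import least_squares
from scipy.spatial.transform import Rotation as R
def T(p,r):
    M=np.eye(4);M[:3,:3]=R.from_euler('xyz',r,degrees=True).as_matrix();M[:3,3]=p;return M
s=env.state();p,f,C=cam('wrist');K=np.linalg.inv(T(s['ee_pos'],s['ee_rot']))@C
V=[([553.3,-190.32,114.35],[-179.99,.01,-13.47]),([553.67,-190.37,114.35],[-179.99,-.01,.28]),([552.58,-190,114.31],[-179.99,.06,-42.69]),([552.3,-189.63,114.32],[179.98,.07,-59.87])]
cs=[(p,f,T(*v)@K) for v in V]; yaw=np.radians([v[1][2] for v in V])
D=[(290.5,177.1),(290.5,177.3),(290.3,177),(290.2,177.1)]
B=[(304.8,161.6),(304.5,161.5),(304.5,161.6),(304.6,161.4)]
Y=[(302,150.1),None,(275.4,133),(256.5,130.3)]
N=[(316.7,188.8),None,None,(297.3,145.2)]
W=[(313.3,168.2),(317.2,182.1),(294.9,143.2),(278.3,134.5)]
# params ax,ay, w(white angle), k, zm, rm, rd, rb, zb
def res(q):
    ax,ay,w,k,zm,rm,rd,rb,zb=q; o=[]
    P=lambda r,a,z:[ax+r*np.cos(a),ay+r*np.sin(a),z]
    for i,c in enumerate(cs):
        h=yaw[i]+k
        for uv,pt in((D[i],P(rd,w+h,60)),(B[i],P(rb,w+h,zb)),(W[i],P(rm,w,zm)),(Y[i],P(rm,w+.35,zm)),(N[i],P(rm,w-.35,zm))):
            if uv is not None: o+=list(proj('wrist',pt,c)[0]-uv)
    return o
r=least_squares(res,[553.5,-189,.17,.5,26,52,32,48,50],loss='soft_l1')
print(r.x.round(3),'rms',np.sqrt(np.mean(np.square(res(r.x)))).round(2))
print('head',(yaw+r.x[3]).round(3),'zero yaw deg',-np.degrees(r.x[3]))
E
python3 fit.py
```

```text
[ 5.53835e+02 -1.88680e+02  1.68000e-01  5.05000e-01  2.55630e+01
  5.22030e+01  3.22660e+01  4.76050e+01  4.73540e+01] rms 0.19
head [ 0.27  0.51 -0.24 -0.54] zero yaw deg -28.929371891286685
```

drive_tool(motion=[[[2e-05,-4e-05,0],[0,0,0.03]],[[2e-05,-4e-05,0],[0,0,0.06]],[[2e-05,-4e-05,0],[0,0,0.06]],[[2e-05,-4e-05,0],[0,0,0.06]],[[4e-05,-4e-05,0],[0,0,0.06]],[[4e-05,0,0],[0,0,0.06]],[[4e-05,0,0],[0,0,0.06]],[[4e-05,0,0],[0,0,0.06]],[[4e-05,0,0],[0,0,0.05]],[[0,0,0],[0,0,0.04]]])

```text
time_s: 20.7
ee_pos: [552.9, -190.2, 114.3]
ee_rot: [-180.0, 0.0, -28.8]
force: [0.8, 1.0, 8.8]
gripper_width: 29.6
```

drive_tool(motion=[[[0,0,0],[0,0,0]],[[0,0,0],[0,0,0]],[[0,0,0],[0,0,0]],[[0,0,0],[0,0,0]],[[0,0,0],[0,0,0]],[[0,0,0],[0,0,0]],[[0,0,0],[0,0,0]],[[0,0,0],[0,0,0]],[[0,0,0],[0,0,0]],[[0,0,0],[0,0,0]]])

```text
time_s: 21.53
ee_pos: [552.9, -190.2, 114.3]
ee_rot: [-180.0, 0.0, -28.9]
force: [0.0, 0.1, 9.9]
gripper_width: 30.0
```

```bash
python3 look.py t5
```

```text
{'time_s': np.float64(21.53), 'ee_pos': array([ 552.92, -190.19,  114.34]), 'ee_rot': array([-1.7999e+02,  2.0000e-02, -2.8930e+01]), 'force': array([0.03, 0.09, 9.86]), 'torque': array([ 0.03, -0.09, -0.02]), 'gripper_width': np.float64(29.95)}
red 139 [304.6 161.8] 47.3 ang 0.214
red 23 [290.4 177. ] 32.0 ang 0.154
yel 78 [289.2 139.4] 52.4 ang 0.54
yel 75 [314.8 172.9] 51.5 ang -0.151
whi 56 [305. 154.] 51.9 ang 0.199
```

View pics/t5.png

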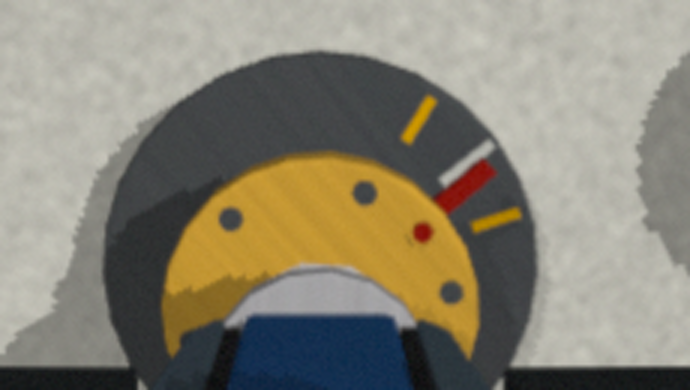

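drive_tool(motion=[[[0,0,0.0005],[0,0,0]],[[0,0,0.0005],[0,0,0]],[[0,0,0.0004],[0,0,0]],[[0,0,0],[0,0,0]],[[0,0,0],[0,0,0]],[[0,0,0],[0,0,0]],[[0,0,0],[0,0,0]],[[0,0,0],[0,0,0]],[[0,0,0],[0,0,0]],[[0,0,0],[0,0,0]]])

```text
time_s: 22.42
ee_pos: [552.9, -190.2, 114.4]
ee_rot: [-180.0, 0.1, -28.9]
force: [1.7, 0.9, 0.6]
gripper_width: 30.0
```

drive_tool(motion=[[[0,0,0],[0,0,0]],[[0,0,0],[0,0,0]],[[0,0,0],[0,0,0]],[[0,0,0],[0,0,0]],[[0,0,0],[0,0,0]],[[0,0,0],[0,0,0]],[[0,0,0],[0,0,0]],[[0,0,0],[0,0,0]],[[0,0,0],[0,0,0]],[[0,0,0],[0,0,0]]], claw=0.7)

```text
time_s: 23.25
ee_pos: [553.2, -190.5, 114.7]
ee_rot: [180.0, -0.0, -28.9]
force: [0.1, 0.6, -0.2]
gripper_width: 63.9
```

```bash
python3 look.py t6
```

```text
{'time_s': np.float64(23.25), 'ee_pos': array([ 553.25, -190.46,  114.71]), 'ee_rot': array([ 1.800e+02, -1.000e-02, -2.893e+01]), 'force': array([ 0.09,  0.58, -0.23]), 'torque': array([-0.07,  0.09,  0.02]), 'gripper_width': np.float64(63.89)}
red 137 [303.9 161.6] 47.3 ang 0.213
red 22 [289.9 176.9] 32.0 ang 0.149
yel 79 [288.5 139.5] 52.3 ang 0.54
yel 68 [314.4 172.6] 51.7 ang -0.15
whi 50 [304.6 153.7] 52.1 ang 0.199
```

View pics/t6.png

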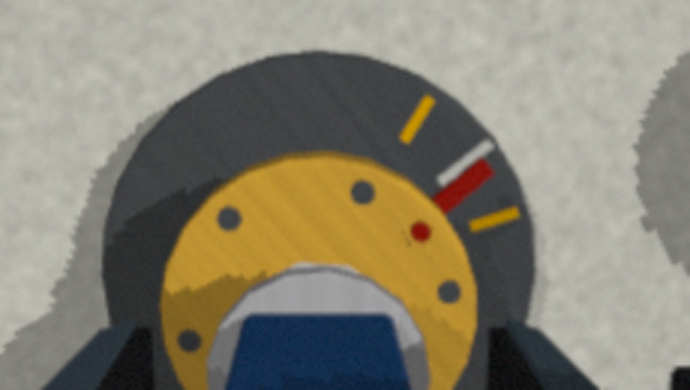

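Released without disturbing anything. Lift straight up, then back off for a check.

drive_tool(motion=[[[0,0,0.005],[0,0,0]],[[0,0,0.012],[0,0,0]],[[0,0,0.02],[0,0,0]],[[0,0,0.02],[0,0,0]],[[0,0,0.02],[0,0,0]],[[0,0,0.02],[0,0,0]],[[0,0,0.015],[0,0,0]],[[0,0,0.008],[0,0,0]],[[0,0,0],[0,0,0]],[[0,0,0],[0,0,0]]])

```text
time_s: 24.13
ee_pos: [553.1, -190.4, 234.5]
ee_rot: [180.0, -0.0, -28.9]
force: [-0.3, -0.3, -0.9]
gripper_width: 63.7
```

drive_tool(motion=[[[-0.01,-0.02,0],[0,0,0]],[[-0.01,-0.03,0],[0,0,0]],[[-0.01,-0.02,0],[0,0,0]],[[0,0,0],[0,0,0]],[[0,0,0],[0,0,0]],[[0,0,0],[0,0,0]],[[0,0,0],[0,0,0]],[[0,0,0],[0,0,0]],[[0,0,0],[0,0,0]],[[0,0,0],[0,0,0]]])

```text
time_s: 24.97
ee_pos: [523.5, -259.8, 234.7]
ee_rot: [-180.0, -0.0, -28.9]
force: [0.2, 1.1, -0.6]
gripper_width: 63.5
```

Run:
```python
from h import *
s=env.state();print({k:np.round(s[k],2) for k in('time_s','ee_pos','ee_rot','force')})
c=cam('wrist'); snap('wrist','w7',crop=(150,40,400,230),k=3)
snap('scene','s7',crop=(180,90,340,260),k=3.5)
w=.168;A=np.array([553.835,-188.68])
im=np.load('pics/w7.npy');hsv=cv2.cvtColor(im,cv2.COLOR_RGB2HSV).astype(int);h,S,V=hsv[...,0],hsv[...,1],hsv[...,2]
def rep(m,zs,l):
    n,L,st,ce=cv2.connectedComponentsWithStats(m.astype(np.uint8))
    for i in range(1,n):
        if st[i,4]<6: continue
        for z in zs:
            q=atz('wrist',ce[i],z,c)[:2]-A;r=np.hypot(*q)
            if 25<r<60: print(l,z,st[i,4],ce[i].round(1),r.round(1),(np.arctan2(q[1],q[0])).round(3))
rep(((h<8)|(h>172))&(S>150)&(V>70),(47.4,60),'red'); rep((S<40)&(V>150),(25.6,),'white'); rep((h>15)&(h<32)&(S>130)&(V>110),(25.6,),'yel')
n,L,st,ce=cv2.connectedComponentsWithStats(((h>100)&(h<125)&(S>150)&(V>60)).astype(np.uint8))
print('yellow dot top centre expected', proj('wrist',[*A,158.0],c))
```

```text
{'time_s': np.float64(24.97), 'ee_pos': array([ 523.49, -259.84,  234.66]), 'ee_rot': array([-179.99,   -0.  ,  -28.88]), 'force': array([ 0.24,  1.09, -0.63])}
red 47.4 53 [282.9  74.2] 48.2 0.207
red 60 53 [282.9  74.2] 46.5 0.199
red 47.4 7 [272.3  83.6] 33.0 0.207
red 60 7 [272.3  83.6] 31.9 0.194
white 25.6 34 [247.5  80.3] 27.1 1.162
white 25.6 9 [268.4  92.3] 25.5 0.052
yel 25.6 34 [292.2  90.6] 51.7 -0.199
yellow dot top centre expected [[246.3389255 100.4205319]]
```

View pics/w7.png

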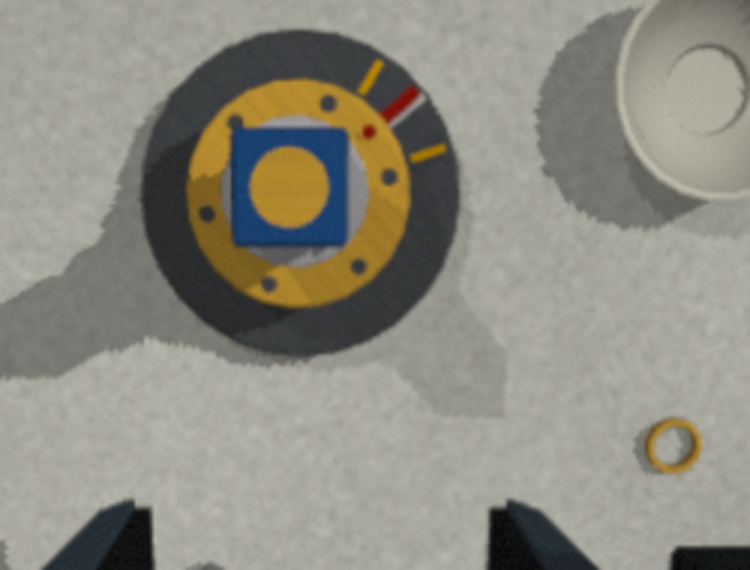

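View pics/s7.png

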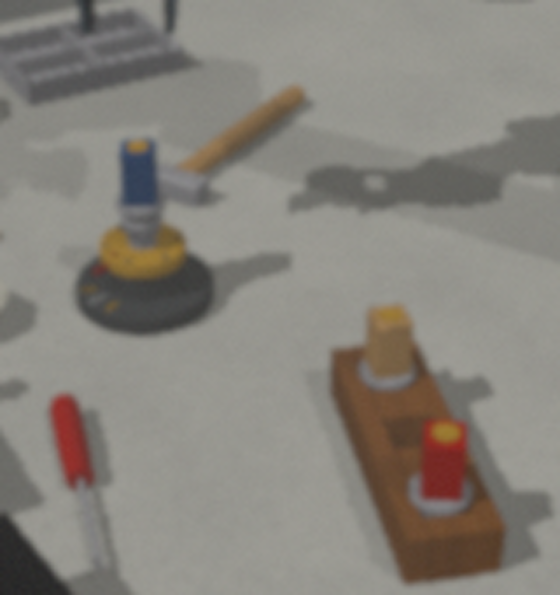

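Run:
```python
from h import *
from scipy.optimize import least_squares
c=cam('wrist')
im=np.load('pics/w7.npy'); x0,y0,x1,y1=190,45,310,165
hsv=cv2.cvtColor(im,cv2.COLOR_RGB2HSV).astype(int);h,S,V=hsv[...,0],hsv[...,1],hsv[...,2]
m=((h>15)&(h<32)&(S>130)&(V>110));n,L,st,ce=cv2.connectedComponentsWithStats(m.astype(np.uint8))
print([(st[i,4],ce[i].round(1)) for i in range(1,n) if st[i,4]>8])
g=lambda x,y:(150+(x+.5)/3-.5,40+(y+.5)/3-.5)
yp=g(371,77);yn=(292.2,90.6);D=(272.3,83.6);B=(282.9,74.2)
hc=g(299,193) # head centre z60
def res(q):
    ax,ay,w,hd=q
    P=lambda r,a,z:[ax+r*np.cos(a),ay+r*np.sin(a),z]
    o=[]
    for uv,pt in((yp,P(52.2,w+.35,25.6)),(yn,P(52.2,w-.35,25.6)),(D,P(32.3,w+hd,60)),(B,P(47.6,w+hd,47.4)),(hc,[ax,ay,60])): o+=list(proj('wrist',pt,c)[0]-np.array(uv))
    return o
r=least_squares(res,[553.8,-188.7,.168,0]);print(r.x.round(3),np.round(r.fun,2))
```

```text
[(np.int32(2258), array([251.2, 103.5])), (np.int32(529), array([245.9, 101.8])), (np.int32(34), array([292.2,  90.6])), (np.int32(95), array([374. , 188.1])), (np.int32(196), array([121.5, 263.8])), (np.int32(229), array([209.3, 292.6]))]
[ 5.53566e+02 -1.89520e+02  1.65000e-01  5.10000e-02] [ 0.33 -0.28  0.3  -0.22 -0.03 -0.22 -0.52  0.6  -0.03  0.09]
```

The near-overhead view puts the head at about +0.05, while the earlier fit put it at 0. I'll look from straight above the pointer to remove the parallax.

drive_tool(motion=[[[0.015,0.005,0],[0,0,0]],[[0.018,0.005,-0.01],[0,0,0]],[[0.01,0,-0.015],[0,0,0]],[[0,0,-0.012],[0,0,0]],[[0,0,0],[0,0,0]],[[0,0,0],[0,0,0]],[[0,0,0],[0,0,0]],[[0,0,0],[0,0,0]],[[0,0,0],[0,0,0]],[[0,0,0],[0,0,0]]])

```text
time_s: 25.9
ee_pos: [566.3, -250.7, 198.5]
ee_rot: [-180.0, -0.1, -28.9]
force: [0.6, 0.7, -0.1]
gripper_width: 63.6
```

Run:
```python
from h import *
import pickle
s=env.state();print({k:np.round(s[k],2) for k in('time_s','ee_pos','ee_rot')})
c=cam('wrist'); pickle.dump(c,open('c8.pkl','wb')); print(c[2][:3,3])
ims=[env.grab_frame('wrist') for _ in range(4)]
im=np.mean(ims,0).astype(np.uint8); np.save('pics/w8.npy',im)
u=proj('wrist',[590,-184,30],c)[0].astype(int); print(u)
x0,y0=u[0]-60,max(u[1]-50,0); print(x0,y0)
cv2.imwrite('pics/w8.png',cv2.resize(im[y0:y0+100,x0:x0+120,::-1],None,fx=6,fy=6,interpolation=cv2.INTER_CUBIC))
```

```text
{'time_s': np.float64(25.9), 'ee_pos': array([ 566.33, -250.66,  198.55]), 'ee_rot': array([-1.800e+02, -9.000e-02, -2.895e+01])}
[ 599.33353538 -190.25876682  370.1759403 ]
[245 110]
185 60
```

View pics/w8.png

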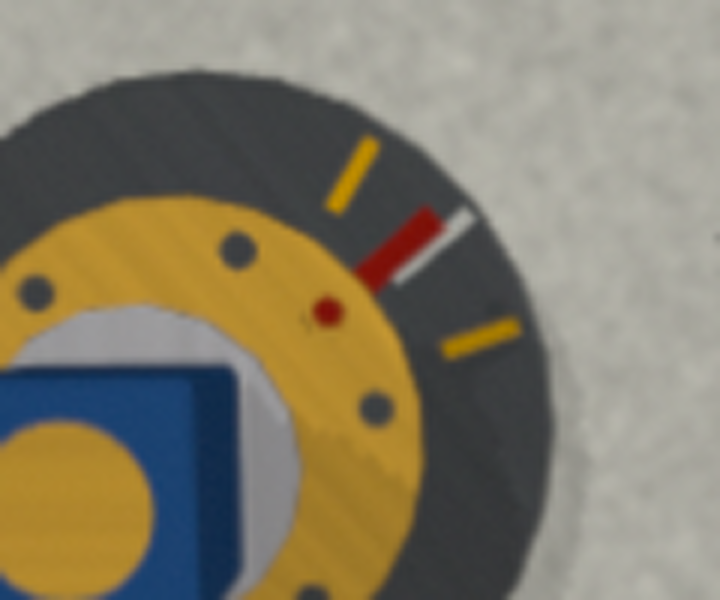

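Run:
```python
from h import *
import pickle
from scipy.optimize import least_squares
c=pickle.load(open('c8.pkl','rb'))
g=lambda x,y:np.array((185+(x+.5)/6-.5,60+(y+.5)/6-.5))
im=np.load('pics/w8.npy')
hsv=cv2.cvtColor(im,cv2.COLOR_RGB2HSV).astype(int);h,S,V=hsv[...,0],hsv[...,1],hsv[...,2]
for l,m in(('r',((h<8)|(h>172))&(S>150)&(V>70)),('y',(h>15)&(h<32)&(S>130)&(V>110))):
    n,L,st,ce=cv2.connectedComponentsWithStats(m.astype(np.uint8)); print(l,[(st[i,4],ce[i].round(1),((ce[i]-[185,60])*6).round()) for i in range(1,n) if 5<st[i,4]<300])
yp=g(353,175);yn=g(482,338);D=g(329,312);B=g(401,249)
for zm in(22,25.6,30):
  for zb in (42,47.4,52):
    def res(q):
        ax,ay,w,hd,rd,rb=q
        P=lambda r,a,z:[ax+r*np.cos(a),ay+r*np.sin(a),z]
        o=[]
        for uv,pt in((yp,P(52.2,w+.35,zm)),(yn,P(52.2,w-.35,zm)),(D,P(rd,w+hd,60)),(B,P(rb,w+hd,zb))): o+=list(proj('wrist',pt,c)[0]-uv)
        return o
    r=least_squares(res,[553.8,-188.7,.168,0,32,48]);print(zm,zb,r.x.round(3),np.round(r.fun,2))
A=np.array([553.8,-188.7])
for nm,p,z in(('y+',yp,25.6),('y-',yn,25.6),('dot',D,60),('bar',B,47.4),('bartip',g(432,220),47.4),('whiteend',g(466,218),25.6)):
    q=atz('wrist',p,z,c)[:2]-A;print(nm,np.hypot(*q).round(1),np.arctan2(q[1],q[0]).round(3))
```

```text
r [(np.int32(75), array([250.9, 101.1]), array([395., 246.])), (np.int32(10), array([239.2, 111.5]), array([325., 309.]))]
y [(np.int32(48), array([243.2,  88.8]), array([349., 172.])), (np.int32(43), array([265. , 115.7]), array([480., 334.])), (np.int32(120), array([355.8, 217.7]), array([1025.,  946.])), (np.int32(214), array([121.8, 263.1]), array([-379., 1219.])), (np.int32(7), array([390., 246.]), array([1230., 1116.])), (np.int32(20), array([393.1, 264.2]), array([1249., 1225.])), (np.int32(100), array([198.8, 301.6]), array([  83., 1450.]))]
22 42 [ 5.53985e+02 -1.89899e+02  1.77000e-01  4.80000e-02  3.21360e+01
  4.74500e+01] [ 0.19  0.29 -0.17 -0.27 -0.06 -0.06  0.04  0.04]
22 47.4 [ 5.53966e+02 -1.89804e+02  1.76000e-01  4.50000e-02  3.21340e+01
  4.73910e+01] [ 0.2   0.26 -0.2  -0.26 -0.02 -0.02  0.01  0.01]
22 52 [ 5.53951e+02 -1.89721e+02  1.74000e-01  4.30000e-02  3.21330e+01
  4.73420e+01] [ 0.22  0.24 -0.23 -0.25  0.02  0.02 -0.01 -0.01]
25.6 42 [ 5.53952e+02 -1.89983e+02  1.77000e-01  5.10000e-02  3.21870e+01
  4.75010e+01] [ 0.08  0.14 -0.06 -0.13 -0.05 -0.05  0.03  0.04]
25.6 47.4 [ 5.53933e+02 -1.89888e+02  1.75000e-01  4.70000e-02  3.21850e+01
  4.74420e+01] [ 0.09  0.12 -0.09 -0.12 -0.01 -0.01  0.    0.  ]
25.6 52 [ 5.53918e+02 -1.89806e+02  1.74000e-01  4.50000e-02  3.21840e+01
  4.73920e+01] [ 0.11  0.09 -0.12 -0.11  0.03  0.03 -0.02 -0.02]
30 42 [ 5.53911e+02 -1.90086e+02  1.77000e-01  5.30000e-02  3.22500e+01
  4.75630e+01] [-0.06 -0.03  0.07  0.05 -0.03 -0.04  0.02  0.03]
30 47.4 [ 5.53893e+02 -1.89992e+02  1.75000e-01  5.00000e-02  3.22480e+01
  4.75040e+01] [-0.04 -0.06  0.04  0.06  0.01  0.01 -0.01 -0.01]
30 52 [ 5.53878e+02 -1.89912e+02  1.74000e-01  4.70000e-02  3.22460e+01
  4.74540e+01] [-0.03 -0.08  0.01  0.07  0.05  0.05 -0.03 -0.03]
y+ 51.8 0.507
y- 52.6 -0.199
dot 32.1 0.186
bar 47.3 0.198
bartip 54.2 0.202
whiteend 59.7 0.154
```

Straight-down view: the pointer is about 0.047 rad anticlockwise of white. The turn did pass both yellow marks (about +0.63 and −0.49). There is time to re-grip, press and trim by −0.047.

drive_tool(motion=[[[-0.003,0.012,0],[0,0,0]],[[-0.004,0.02,0],[0,0,0]],[[-0.004,0.02,0],[0,0,0]],[[-0.0022,0.0084,0],[0,0,0]],[[0,0,0],[0,0,0]],[[0,0,0],[0,0,0]],[[0,0,0],[0,0,0]],[[0,0,0],[0,0,0]],[[0,0,0],[0,0,0]],[[0,0,0],[0,0,0]]])

```text
time_s: 26.93
ee_pos: [553.1, -190.7, 197.5]
ee_rot: [180.0, 0.0, -29.0]
force: [-0.0, 0.1, -0.1]
gripper_width: 63.6
```

drive_tool(motion=[[[0,0,-0.005],[0,0,0]],[[0,0,-0.012],[0,0,0]],[[0,0,-0.016],[0,0,0]],[[0,0,-0.016],[0,0,0]],[[0,0,-0.016],[0,0,0]],[[0,0,-0.012],[0,0,0]],[[0,0,-0.005],[0,0,0]],[[0,0,-0.001],[0,0,0]],[[0,0,0],[0,0,0]],[[0,0,0],[0,0,0]]])

```text
time_s: 27.77
ee_pos: [553.6, -190.3, 115.4]
ee_rot: [-180.0, -0.1, -28.9]
force: [-0.3, 0.3, -0.3]
gripper_width: 63.5
```

```bash
python3 look.py t9; python3 -c "
from h import *
s=env.state();print(s['ee_pos'])"
```

```text
{'time_s': np.float64(27.77), 'ee_pos': array([ 553.59, -190.31,  115.4 ]), 'ee_rot': array([-1.7999e+02, -9.0000e-02, -2.8940e+01]), 'force': array([-0.32,  0.28, -0.34]), 'torque': array([-0.09,  0.12, -0.01]), 'gripper_width': np.float64(63.51)}
red 136 [303.1 162. ] 47.1 ang 0.213
red 21 [289. 177.] 31.9 ang 0.156
yel 75 [287.9 139.6] 52.4 ang 0.541
yel 67 [313.7 172.7] 51.6 ang -0.148
whi 52 [303.8 154.1] 51.9 ang 0.199
[ 553.67466581 -190.32626514  115.59965113]
```

View pics/t9.png

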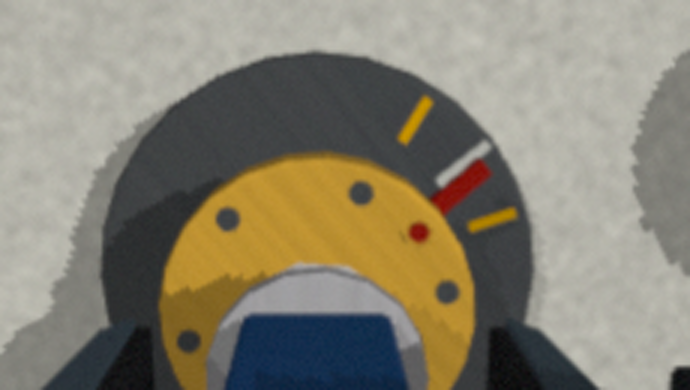

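drive_tool(motion=[[[-0.0006,0.0001,0],[0,0,0]],[[0,0,0],[0,0,0]],[[0,0,0],[0,0,0]],[[0,0,0],[0,0,0]],[[0,0,0],[0,0,0]],[[0,0,0],[0,0,0]],[[0,0,0],[0,0,0]],[[0,0,0],[0,0,0]],[[0,0,0],[0,0,0]],[[0,0,0],[0,0,0]]], claw=0.2, force=30)

```text
time_s: 28.65
ee_pos: [552.8, -190.1, 114.8]
ee_rot: [-180.0, -0.1, -28.9]
force: [0.9, -1.9, 0.4]
gripper_width: 29.8
```

drive_tool(motion=[[[0,0,-0.0005],[0,0,0]],[[0,0,-0.0005],[0,0,0]],[[0,0,-0.0005],[0,0,0]],[[0,0,0],[0,0,0]],[[0,0,0],[0,0,0]],[[0,0,0],[0,0,0]],[[0,0,0],[0,0,0]],[[0,0,0],[0,0,0]],[[0,0,0],[0,0,0]],[[0,0,0],[0,0,0]]])

```text
time_s: 29.48
ee_pos: [552.8, -190.1, 114.8]
ee_rot: [-180.0, -0.1, -28.9]
force: [-1.7, 0.5, 9.1]
gripper_width: 29.8
```

```bash
python3 look.py t10
```

```text
{'time_s': np.float64(29.48), 'ee_pos': array([ 552.78, -190.14,  114.78]), 'ee_rot': array([-1.7999e+02, -1.0000e-01, -2.8930e+01]), 'force': array([-1.74,  0.47,  9.11]), 'torque': array([-0.06,  0.39,  0.13]), 'gripper_width': np.float64(29.76)}
red 136 [304.6 161.6] 47.3 ang 0.214
red 23 [290.2 176.9] 31.9 ang 0.154
yel 79 [289.1 139.3] 52.5 ang 0.541
yel 68 [314.8 172.7] 51.6 ang -0.15
whi 55 [304.9 153.9] 51.9 ang 0.198
whi 6 [315.7 229.5] 60.8 ang -1.066
```

drive_tool(motion=[[[0,0,0],[0,0,-0.012]],[[0,0,0],[0,0,-0.012]],[[0,0,0],[0,0,-0.012]],[[0,0,0],[0,0,-0.012]],[[0,0,0],[0,0,0]],[[0,0,0],[0,0,0]],[[0,0,0],[0,0,0]],[[0,0,0],[0,0,0]],[[0,0,0],[0,0,0]],[[0,0,0],[0,0,0]]])

```text
time_s: 30.37
ee_pos: [552.7, -190.1, 114.8]
ee_rot: [-180.0, -0.1, -31.7]
force: [-1.3, 0.8, 8.7]
gripper_width: 30.1
```

```bash
python3 look.py t11
```

```text
{'time_s': np.float64(30.37), 'ee_pos': array([ 552.71, -190.1 ,  114.78]), 'ee_rot': array([-1.7999e+02, -9.0000e-02, -3.1670e+01]), 'force': array([-1.29,  0.81,  8.74]), 'torque': array([-0.  ,  0.31,  0.1 ]), 'gripper_width': np.float64(30.06)}
red 148 [304.3 161.3] 47.3 ang 0.172
red 22 [290.1 176.9] 31.9 ang 0.107
yel 80 [286.3 138.1] 52.3 ang 0.538
yel 73 [313.7 170. ] 51.5 ang -0.15
whi 59 [303.2 151.6] 52.1 ang 0.197
```

Pointer moved −0.045 with the grip. Unload, release, lift, and re-inspect from above.

drive_tool(motion=[[[0,0,0.0005],[0,0,0]],[[0,0,0.0005],[0,0,0]],[[0,0,0.0004],[0,0,0]],[[0,0,0],[0,0,0]],[[0,0,0],[0,0,0]],[[0,0,0],[0,0,0]],[[0,0,0],[0,0,0]],[[0,0,0],[0,0,0]],[[0,0,0],[0,0,0]],[[0,0,0],[0,0,0]]])

```text
time_s: 31.25
ee_pos: [552.7, -190.1, 114.8]
ee_rot: [-180.0, -0.0, -31.7]
force: [0.9, -0.4, 5.2]
gripper_width: 29.5
```

drive_tool(motion=[[[0,0,0],[0,0,0]],[[0,0,0],[0,0,0]],[[0,0,0],[0,0,0]],[[0,0,0],[0,0,0]],[[0,0,0],[0,0,0]],[[0,0,0],[0,0,0]],[[0,0,0],[0,0,0]],[[0,0,0],[0,0,0]],[[0,0,0],[0,0,0]],[[0,0,0],[0,0,0]]], claw=0.7)

```text
time_s: 32.08
ee_pos: [552.4, -189.9, 114.6]
ee_rot: [-180.0, -0.0, -31.7]
force: [0.2, -0.4, -0.3]
gripper_width: 63.6
```

drive_tool(motion=[[[0,0,0.005],[0,0,0]],[[0,0,0.012],[0,0,0]],[[0,0,0.016],[0,0,0]],[[0,0,0.016],[0,0,0]],[[0,0,0.016],[0,0,0]],[[0,0,0.012],[0,0,0]],[[0,0,0.005],[0,0,0]],[[0,0,0.001],[0,0,0]],[[0,0,0],[0,0,0]],[[0,0,0],[0,0,0]]])

```text
time_s: 32.92
ee_pos: [551.9, -189.8, 196.8]
ee_rot: [180.0, 0.1, -31.7]
force: [-0.1, -0.5, 0.2]
gripper_width: 64.0
```

drive_tool(motion=[[[0.003,-0.012,0],[0,0,0]],[[0.004,-0.02,0],[0,0,0]],[[0.004,-0.02,0],[0,0,0]],[[0.0022,-0.0084,0],[0,0,0]],[[0,0,0],[0,0,0]],[[0,0,0],[0,0,0]],[[0,0,0],[0,0,0]],[[0,0,0],[0,0,0]],[[0,0,0],[0,0,0]],[[0,0,0],[0,0,0]]])

```text
time_s: 33.75
ee_pos: [565.6, -249.7, 197.7]
ee_rot: [-180.0, -0.0, -31.6]
force: [-0.6, 0.7, -0.2]
gripper_width: 64.1
```

Run:
```python
from h import *
import pickle
s=env.state();print({k:np.round(s[k],2) for k in('time_s','ee_pos','ee_rot')})
c=cam('wrist'); pickle.dump(c,open('c12.pkl','wb'))
im=np.mean([env.grab_frame('wrist') for _ in range(4)],0).astype(np.uint8); np.save('pics/w12.npy',im)
u=proj('wrist',[590,-184,30],c)[0].astype(int)
x0,y0=u[0]-60,max(u[1]-50,0); print(x0,y0)
cv2.imwrite('pics/w12.png',cv2.resize(im[y0:y0+100,x0:x0+120,::-1],None,fx=6,fy=6,interpolation=cv2.INTER_CUBIC))
snap('scene','s12',crop=(130,70,340,270),k=2.9); snap('top','t12',crop=(90,100,410,310),k=2.4)
```

```text
{'time_s': np.float64(33.75), 'ee_pos': array([ 565.61, -249.69,  197.75]), 'ee_rot': array([-1.7999e+02, -1.0000e-02, -3.1640e+01])}
183 61
```

View pics/w12.png

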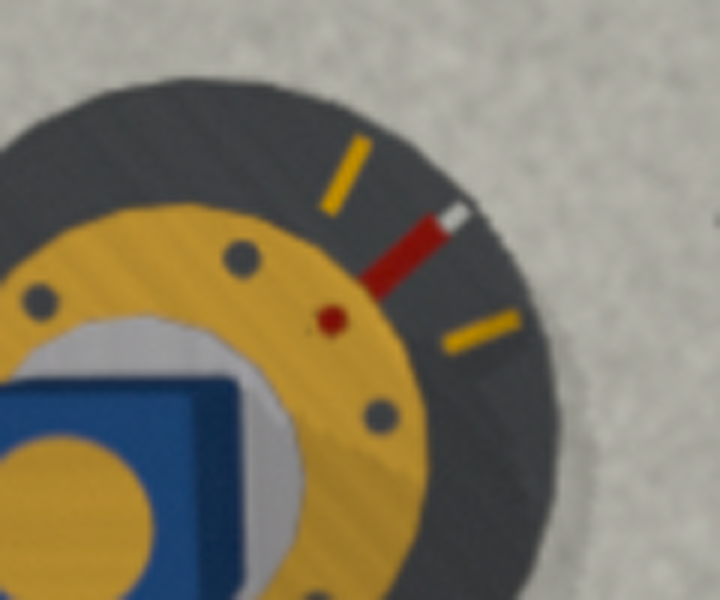

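View pics/s12.png

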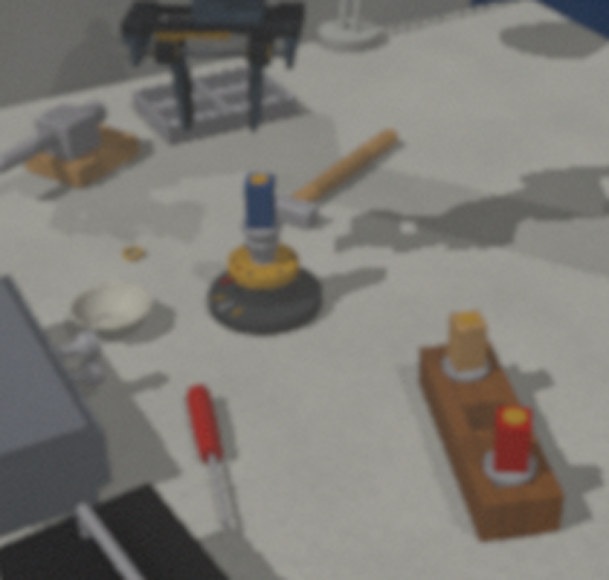

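View pics/t12.png

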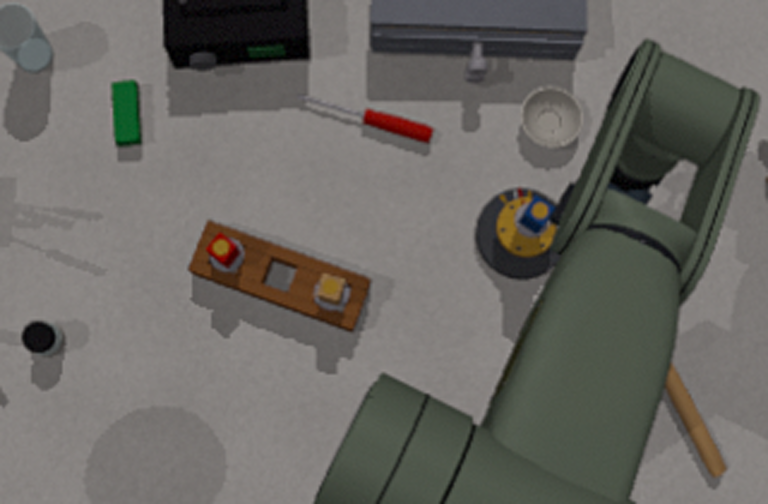

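The pointer now covers the white mark, the holder stands upright in the cup, and everything else looks unmoved. Handing in.

```bash
python3 -c "
from workcell import env
print(env.job_done(), env.state()['time_s'])"
```

```text
the job is handed in; nothing more can be done
the job is handed in; nothing more can be done
```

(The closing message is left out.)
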